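# Stow the bamboo pieces on the sloping rack shelf and the espresso cup on its tray

### The job

Put the coffee things away for the drive: on the sloping shelf at the front of the red dish rack, stack first the oblong bamboo board (long side running up the slope), on it the square bamboo coaster, and on that the round bamboo coaster, all lying flat and squared up in the middle of the shelf's width, each with its low edge against the backstop. Also stand the espresso cup upright in the middle of the small dark round steel tray. Do not shift or tip the lidded glass jar, and leave everything released and at rest.

Things in the scene. Friction and masses are not known exactly. Their poses are not given: they have to be found in the camera images.
- oblong_board: loose plain bamboo board, 120 (its x) x 66 (its y) x 14 mm thick, about 75 g, lying flat on the counter. Origin: centre of its underside; z is its thickness, pointing up.
- square_coaster: loose plain bamboo square coaster, 60 x 60 x 12 mm thick, about 35 g, lying flat on the counter. Origin: centre of its underside; x and y along its sides, z up.
- round_coaster: loose plain bamboo round coaster, 52 mm in diameter, 12 mm thick, about 22 g, lying flat on the counter. Origin: centre of its underside; z up.
- espresso_cup: loose white ceramic espresso cup standing upright, straight-sided, outside diameter 60 mm, 58 mm high, about 130 g, with one ear handle on its +y side that stands out 37 mm from the wall. Origin: centre of its underside; z up. Can be gripped across its x direction, clear of the handle.
- shelf: fixed red shelf at the rack's front, 150 mm up the slope x 170 wide, tilted 0.35 rad, low end nearest the robot. There a backstop at right angles to it, 46 mm high, 6 thick, full width. Origin: on the shelf surface, mid-width, at the backstop's face, 34 mm above the counter; x up the slope, y along the backstop, z out of the surface. Bamboo may not slide on it by itself.
- dish_rack: fixed red plastic dish rack that carries the shelf, footprint 270 (its x) x 180 (its y) mm; shelf in its front part; in its rear part, from 40 mm beyond the origin (+x), a wire frame 100 mm high and a tilting cutlery bin with cutlery up to 145 mm high. Origin: centre of its underside, on the counter; +x away from the robot.
- drip_tray: fixed plain dark stainless steel round tray, 116 mm in diameter over a 9 mm high rim; flat floor 4 mm above the counter, 106 mm in diameter. Origin: centre of its underside.
- glass_jar: glass jar with a steel lid, 68 mm in diameter, 95 mm high, not to be moved. Origin: centre of its underside.

How it is judged (in metres and radians):
On the way, in this order (a step that is already met when the one before it is completed fails the run):
1. the oblong board lies on the sloping shelf against the backstop (x of oblong_board in the frame of shelf between 0.055 and 0.07 m and y of oblong_board in the frame of shelf between -0.015 and 0.015 m and z of oblong_board in the frame of shelf between -0.004 and 0.004 m and angle between the z axis of oblong_board and the z axis of shelf, either way round below 0.1 rad and angle between the x axis of oblong_board and the x axis of shelf, either way round below 0.2 rad), for 0.2 s.
2. the square coaster lies on the board against the backstop (all of step 1 and x of square_coaster in the frame of shelf between 0.025 and 0.04 m and y of square_coaster in the frame of shelf between -0.015 and 0.015 m and z of square_coaster in the frame of shelf between 0.01 and 0.018 m and angle between the z axis of square_coaster and the z axis of shelf, either way round below 0.1 rad and (angle between the x axis of square_coaster and the x axis of shelf, either way round below 0.2 rad or angle between the y axis of square_coaster and the x axis of shelf, either way round below 0.2 rad)), for 0.2 s.
3. the round coaster lies on the square coaster against the backstop (all of step 2 and x of round_coaster in the frame of shelf between 0.021 and 0.036 m and y of round_coaster in the frame of shelf between -0.015 and 0.015 m and z of round_coaster in the frame of shelf between 0.022 and 0.03 m and angle between the z axis of round_coaster and the z axis of shelf, either way round below 0.1 rad), for 0.2 s.
At the end, for the whole second after the job is handed in: On the shelf from below: board (long side up the slope), square, round; squared within 0.2 rad, flat (0.1 rad, 4 mm), within 15 mm of mid-width, low edges within 10 mm of the backstop. Cup upright (0.1 rad) on the tray floor within 12 mm of its centre. All at rest (under 20 mm/s) (all of step 3 and horizontal distance between espresso_cup and drip_tray below 0.012 m and angle between espresso_cup's own z axis and vertical below 0.1 rad and z of espresso_cup in the frame of drip_tray between 0.001 and 0.008 m and linear speed of each of oblong_board, square_coaster, round_coaster, espresso_cup below 0.02 m/s); the robot touches nothing.
It fails at once if the glass jar is shifted by more than 20 mm or tipped (distance of glass_jar from where it was at the start of the episode above 0.02 m or angle between glass_jar's own z axis and vertical above 0.25 rad).
It also fails if it takes over 104 s, if anything falls off the work surface, if the arm or the gripper's body presses on something with over 40 N, if the wrist force passes 120 N, or if a joint passes its speed limit or range.

### The arm

A 7-joint arm with a two-finger parallel gripper is mounted at the origin on the work surface. World frame = base frame: x ahead of the robot, y to its left, z up, the work surface at z = 0. Lengths are in mm, angles in rad, forces in N, time in s.
With the tool pointing down it reaches from about 425 to 1025 mm from the base axis. Payload 3.6 kg.
Tool frame: the origin (TCP) lies at the very end of the fingers, on their centre line; the grasp point (between the pads) lies env.pinch_z behind it (env.pinch_z is the distance from the TCP to the grasp point, in mm); z points along the fingers, y is the direction in which the jaws open and shut (so a half turn about z gives the same grasp; the last joint's range is limited). The gripper opens to 85 mm and grips with 20 to 120 N. Pads are 22 mm wide; open, the fingers measure 114 mm over their backs; the gripper's body (76 mm by 85 mm) begins 54 mm behind the grasp point. The pads swing forward as they close: fully open they stand 13 mm farther back than shut.
Start: joints at [1.046, 0.591, 0.048, 1.609, -0.033, 0.943, -0.034], TCP at [302.76, -658.761, 231.302] pointing down, gripper open.
Joint ranges: [-2.69, 2.69], [-0.47, 2.24], [-1.27, 1.36], [0.19, 2.51], [-1.53, 4.68], [0.08, 2.07], [-3.09, 3.09]. Speed limits (rad/s): [2.57, 2.57, 3.14, 3.14, 3.14, 3.14, 3.14].

### API

Orientations are given as a unit quaternion [x, y, z, w].
In Python, from workcell import telemetry, viewer, env, nets gives the robot as it stands. The module is installed in compiled form; this text tells all that it offers.
- The arm moves only by the tool step_arm, never from a script. Its argument "deltas" is a list of rows, each a list of 4 numbers: the shift along the tool's x, y, z in cm, then the turn about the tool's z in rad. In form: [[dx, dy, dz, yaw], ...]. A call has 1 to 12 rows; each row shifts and turns the commanded pose from where the row before left it, along the tool's axes as they then stand; what a row does not reach is not made up. A row lasts 1/10 s, in which the tool goes at most 50 mm and 8.59 degrees, less where a joint would pass 70% of its speed; a pose out of reach is approached as far as the arm can. A call with a gripper value outside its range is refused whole. "gripper" is the finger opening in cm, from 0 to 8.54, set as the call begins (left out, the last holds). The fingers move at their own pace and stop on an object; "squeeze" is the grip in N (left out, the last holds). Time passes only in rows, so rows that do not move let the fingers close. It gives the time, the measured TCP pose, the force and the opening at its end, in the units of the state.
- telemetry.observe(): the state, without advancing time (a new reading comes with each control period).
- viewer.snapshot(name): name is "scene" or "top" or "wrist"; returns the picture (420x560x3 uint8, blue, green, red); there is no depth.
- viewer.camera_params(name): a dict with "fovy" (degrees; the focal length in pixels is half the picture's height over the tangent of half this angle, whatever the lens; pixels are square), "cx", "cy" (the principal point, pixels), "R" (3x3) and "t" (3): a world point X has camera coordinates R X + t. Camera axes: x right, y down, z forward; pixel columns grow to the right and rows downward; lengths in mm; the calibration is good to about 2 mm. A picture is of the moment at which its call begins: read the wrist's pose just before it. camera_params takes no time and is no camera call; for the wrist camera it gives the pose at the moment of the call.
- env.job_done(): hands the job in, once; it reports no verdict.
Trained networks look in the newest picture that a camera, given by its name, has taken for a name from the list of things; names that differ only in an ending like _2 or _b are one class to them, and where a whole thing is asked for, a point or a joint stands for the part that bears it (a point fixed in the world has none). Each returns a list of dicts, best first, with "confidence" (0 to 1); they miss things now and then, are a little off and sometimes report something else, mostly with a low value. They report only what shows in the picture. A call takes as long as a camera call.
- nets.recognise(target, camera): "bbox" ([left, top, width, height] in pixels, round what is visible of it).
- nets.outline_of(target, camera): "mask" (420x560 bool, what is visible of it) and "bbox" ([left, top, width, height] in pixels, round what is visible of it).
- nets.spot_point(target, camera): "point" ([column, row] in pixels: a listed point, or the origin of a listed thing).
The state is a dict: "t": time; "joint_positions": joint angles; "qvel": joint speeds; "joint_torque": joint torques, N m; "tool_pos": TCP position; "tool_rot": TCP orientation; "contact_force": force on the tool from outside, world axes, zero at the start; "torque": the same for the moment, N m; "opening": opening from 0.0 (shut) to 1.0 (fully open).
Only numpy, scipy, OpenCV 4.12 (cv2) and the standard library are available. Lean on these libraries where they do the work, as an engineer would, in place of code of your own. Each camera call takes 0.05 s, during which the arm holds its last target.

## Working session

There is one attempt and no reset: what is moved stays moved. The work goes in short steps, Python scripts to look and compute and a tool call to move; the robot and the scene stay as the last step left them, time stands still between calls to the robot, and variables do not carry over. Pictures are saved under pics/ and viewed, and the job is handed in when it is done.

Besides the shell and the picture viewer there is one more tool, called after ">>>" as a command line: name --pt "numbers of a row" for each row, then --argument value for the rest. step_arm: Moves the arm, as the interface text tells. Its arguments: {"type":"object","properties":{"deltas":{"type":"array"},"gripper":{"type":"number"},"squeeze":{"type":"number"}},"required":["deltas"]}

```bash
mkdir -p pics
python3 - <<'E'
from workcell import telemetry, viewer, env, nets
import cv2
s=telemetry.observe();print(s, env.pinch_z)
for c in("scene","top","wrist"):
    im=viewer.snapshot(c);cv2.imwrite(f"pics/{c}0.png",im);p=viewer.camera_params(c);print(c,p)
E
```

```text
{'t': 0.0, 'joint_positions': array([ 1.04652917,  0.59213646,  0.04827467,  1.60984352, -0.03332606,
        0.94270423, -0.03371915]), 'qvel': array([-0.00057762, -0.00016898, -0.00011121,  0.00045934,  0.00019671,
       -0.0006045 ,  0.0001231 ]), 'joint_torque': array([-5.93068107e-04, -5.48686194e+01,  1.54646404e+00, -1.98123014e+01,
        9.47488501e-03,  8.82102147e-03,  2.98270686e-05]), 'tool_pos': array([ 302.41149241, -657.99214292,  230.11984857]), 'tool_rot': array([ 9.76886753e-01,  2.13754447e-01, -2.90375966e-04, -1.10605295e-03]), 'contact_force': array([-0.05834611, -0.71830936,  0.52887135]), 'torque': array([-0.00939234,  0.01867953,  0.04628473]), 'opening': 0.9979604122014598} 18.700000000000003
scene {'fovy': 43.98491173552776, 'cx': 284.9681944041827, 'cy': 212.54164573548596, 'R': array([[-0.74675084,  0.66504949, -0.0085068 ],
       [ 0.42521478,  0.46753944, -0.7749834 ],
       [-0.51142505, -0.58233672, -0.63192434]]), 't': array([ 379.6714088 , -174.64771156, 1671.3665891 ])}
top {'fovy': 53.83993206957688, 'cx': 278.58276648045324, 'cy': 206.89134441102982, 'R': array([[-0.02282957, -0.99973845,  0.00135585],
       [-0.98822553,  0.02236139, -0.15136137],
       [ 0.15129146, -0.0047954 , -0.98847757]]), 't': array([-4.01152112e-01,  5.18194170e+02,  1.06166910e+03])}
wrist {'fovy': 69.44899083437653, 'cx': 278.2924574990301, 'cy': 206.09779938276972, 'R': array([[ 0.41785754, -0.90851002, -0.00214832],
       [-0.8594952 , -0.39607781,  0.32309498],
       [-0.29438593, -0.1331612 , -0.94636411]]), 't': array([-724.19692158,  -42.288032  ,  380.7371411 ])}
```

View pics/scene0.png

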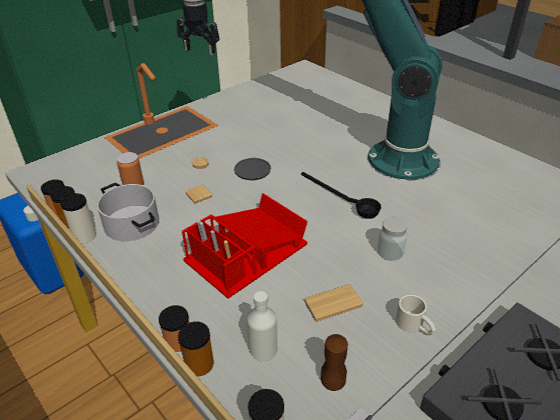

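View pics/top0.png

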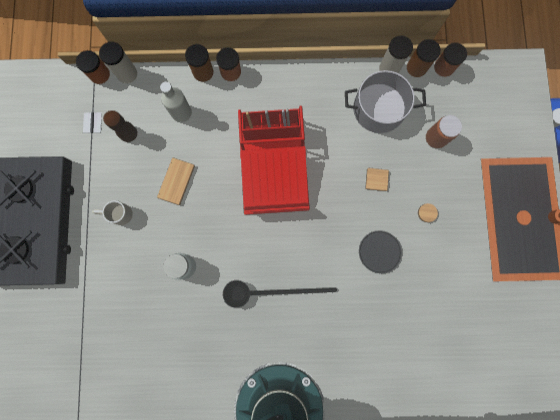

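View pics/wrist0.png

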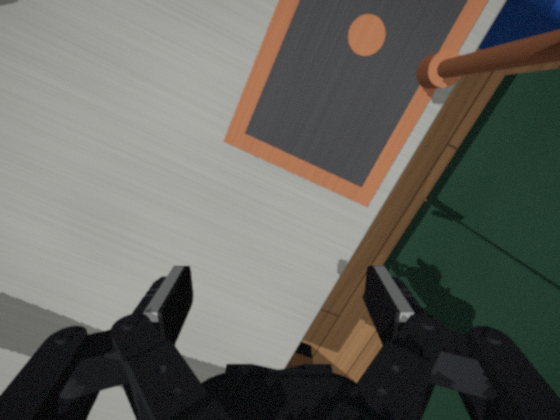

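The three views show the board at top-image (176,181), cup (116,212) with its handle to the left, and jar (178,266). The rack is at (274,160), square coaster (377,179), round coaster (428,213) and tray (380,251). The wrist view shows only the sink. Next I'll measure with the networks in both fixed views.

```bash
cat > h.py <<'E'
from workcell import telemetry, viewer, env, nets
import cv2, numpy as np
def P(c):
    p=viewer.camera_params(c); f=210/np.tan(np.radians(p["fovy"]/2))
    K=np.array([[f,0,p["cx"]],[0,f,p["cy"]],[0,0,1]]); return K,np.array(p["R"]),np.array(p["t"])
def ray(c,px,cam=None):
    K,R,t=cam or P(c); o=-R.T@t; d=R.T@np.linalg.inv(K)@np.array([px[0],px[1],1.]); return o,d/np.linalg.norm(d)
def onz(c,px,z,cam=None):
    o,d=ray(c,px,cam); return o+d*(z-o[2])/d[2]
def tri(rs):
    A=np.zeros((3,3));b=np.zeros(3)
    for o,d in rs: M=np.eye(3)-np.outer(d,d);A+=M;b+=M@o
    X=np.linalg.solve(A,b); return X,[np.linalg.norm((np.eye(3)-np.outer(d,d))@(X-o)) for o,d in rs]
def proj(c,X,cam=None):
    K,R,t=cam or P(c); q=K@(R@np.array(X)+t); return q[:2]/q[2]
def head():
    q=telemetry.observe()["tool_rot"]; return 2*np.arctan2(q[1],q[0])
def rect(mask,c,z,cam=None):
    cnt=max(cv2.findContours(mask.astype(np.uint8),cv2.RETR_EXTERNAL,cv2.CHAIN_APPROX_NONE)[0],key=cv2.contourArea)
    pts=np.array([onz(c,p[0]+0.0,z,cam)[:2] for p in cnt],np.float32)
    return cv2.minAreaRect(pts), pts
E
python3 - <<'E'
from h import *
names=["oblong_board","square_coaster","round_coaster","espresso_cup","shelf","dish_rack","drip_tray","glass_jar"]
h=dict(oblong_board=14,square_coaster=12,round_coaster=12,drip_tray=9)
ims={c:viewer.snapshot(c) for c in("top","scene")}
for n in names:
    r={}
    for c in ims:
        m=nets.spot_point(n,c)[:2]
        r[c]=m
        print(n,c,[(np.round(x["point"],1).tolist(),round(x["confidence"],2)) for x in m])
    if r["top"] and r["scene"]:
        X,e=tri([ray(c,r[c][0]["point"]) for c in ims]);print("   tri",X.round(1),np.round(e,1))
    if n in h:
        for c in ims:
            o=nets.outline_of(n,c)
            if o: print("   rect",c,round(o[0]["confidence"],2),[np.round(v,2) for v in rect(o[0]["mask"],c,h[n])[0]])
print("wristcam", -P("wrist")[1].T@P("wrist")[2], telemetry.observe()["t"])
E
```

```text
oblong_board top [([178.7, 181.2], 0.88)]
oblong_board scene [([332.8, 306.2], 0.79)]
   tri [603.6 269.7 -13.5] [3.2 3.2]
   rect top 0.76 [array([602.07, 269.09]), array([ 68.44, 121.06]), np.float64(69.61)]
   rect scene 0.74 [array([609.27, 278.74]), array([ 75.21, 122.97]), np.float64(69.15)]
square_coaster top [([377.5, 181.6], 0.67)]
square_coaster scene [([196.3, 195.5], 0.63)]
   tri [ 594.5 -295.3  -13. ] [3.4 3.4]
   rect top 0.79 [array([ 594.95, -284.63]), array([60.88, 61.02]), np.float64(82.42)]
   rect scene 0.67 [array([ 603.85, -274.93]), array([73.75, 65.27]), np.float64(77.99)]
round_coaster top [([424.7, 209.1], 0.76)]
round_coaster scene [([199.4, 163.8], 0.55), ([407.1, 322.2], 0.26)]
   tri [ 507.  -412.3    4.2] [1.7 1.7]
   rect top 0.64 [array([ 498.39, -417.09]), array([50.89, 51.77]), np.float64(41.96)]
   rect scene 0.66 [array([ 507.15, -406.73]), array([75.29, 47.23]), np.float64(56.21)]
espresso_cup top [([119.0, 216.1], 0.74)]
espresso_cup scene [([411.3, 323.2], 0.68)]
   tri [509.9 428.6  -7. ] [0.9 0.9]
shelf top [([275.6, 207.6], 0.82), ([379.1, 253.5], 0.35)]
shelf scene [([278.1, 217.9], 0.68), ([198.2, 199.0], 0.55)]
   tri [520.   -7.4  36.4] [4.5 4.5]
dish_rack top [([272.3, 160.5], 0.66), ([377.5, 185.0], 0.16)]
dish_rack scene [([246.1, 253.4], 0.71)]
   tri [652.5   5.3   1.6] [4.4 4.4]
drip_tray top [([378.9, 252.4], 0.97)]
drip_tray scene [([252.0, 167.5], 0.8)]
   tri [ 393.9 -282.1    2.7] [1.4 1.4]
   rect top 0.77 [array([ 396.35, -282.01]), array([114.39, 114.15]), np.float64(21.38)]
   rect scene 0.72 [array([ 402.93, -273.18]), array([115.45, 112.74]), np.float64(47.63)]
glass_jar top [([181.6, 266.6], 0.74)]
glass_jar scene [([389.6, 251.1], 0.9)]
   tri [368.6 251.    0.6] [2.4 2.4]
wristcam [ 378.49848975 -624.35734148  373.33885951] 1.45
```

>>> step_arm --pt "0 0 0 0.131" --pt "0 0 0 0.131" --pt "0 0 0 0.131" --pt "0 0 0 0.131" --pt "0 0 0 0.131" --pt "0 0 0 0.131" --pt "-0.2 -3 0 0" --pt "-0.2 -4.8 0 0" --pt "-0.2 -4.8 0 0" --pt "-0.2 -4.8 0 0" --pt "-0.2 -4.8 0 0" --pt "-0.2 -4.8 0 0"

```text
t: 2.65
tool_pos: [386.0, -399.6, 231.5]
tool_rot: [0.984, -0.177, 0.0, 0.0]
contact_force: [1.2, 0.7, -0.1]
opening: 0.997
```

>>> step_arm --pt "-0.2 -4.8 0 0" --pt "-0.2 -4.8 0 0" --pt "-0.2 -4.8 0 0" --pt "-0.2 -4.8 0 0" --pt "-0.2 -4.8 0 0" --pt "-0.2 -4.8 0 0" --pt "-0.2 -4.8 0 0" --pt "-0.2 -4.8 0 0" --pt "-0.2 -4.8 0 0" --pt "-0.2 -4.8 0 0" --pt "-0.2 -4.8 0.5 0" --pt "-0.2 -4.8 0.5 0"

```text
t: 3.85
tool_pos: [563.9, 149.0, 221.7]
tool_rot: [0.984, -0.177, 0.001, -0.0]
contact_force: [0.6, -1.1, -0.4]
opening: 1.0
```

>>> step_arm --pt "-0.2 -4.8 1 0" --pt "-0.2 -4.0 1 0" --pt "0 -0.6 0.5 0" --pt "0 0 0 0" --pt "0 0 0 0"

```text
t: 4.35
tool_pos: [591.9, 234.5, 196.2]
tool_rot: [0.984, -0.178, -0.0, 0.001]
contact_force: [-0.2, -0.1, 0.5]
opening: 1.0
```

```bash
cat >> h.py <<'E'
def look(n,c,z,sv=None,k=1):
    cam=P(c); im=viewer.snapshot(c)
    if sv: cv2.imwrite(f"pics/{sv}.png",im)
    o=nets.outline_of(n,c)
    if not o: print("none",n); return im,None,cam
    r,pts=rect(o[0]["mask"],c,z,cam); print(n,c,"conf",round(o[0]["confidence"],2),"bbox",o[0]["bbox"],"rect",[np.round(v,2) for v in r]); return im,o[0]["mask"],cam
E
python3 - <<'E'
from h import *
print(telemetry.observe()["tool_pos"],head())
im,m,cam=look("oblong_board","wrist",14,"w1")
o=nets.spot_point("oblong_board","wrist");print(o[0], ) 
a=ray("top",[178.7,181.2]);b=ray(None,o[0]["point"],cam);print(tri([a,b]))
E
```

```text
[591.94520136 234.45716671 196.22248151] -0.3569142421629827
oblong_board wrist conf 0.78 bbox [206.3, 128.3, 68.6, 106.8] rect [array([603.16, 271.12]), array([ 66.33, 119.97]), np.float64(70.63)]
{'point': [240.1, 180.0], 'confidence': 0.6}
(array([605.09908426, 272.10708717, -11.39487777]), [np.float64(5.211024926882229), np.float64(5.211024926882254)])
```

View pics/w1.png

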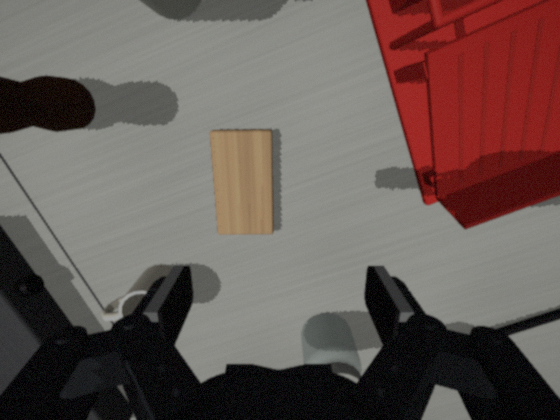

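The wrist view shows the board at px (243,183). On the 14 mm plane it measures 66×120 mm, which matches the stated size and height. Going down to grasp it.

>>> step_arm --pt "-0.1 -1.9 1.5 -0.019" --pt "-0.1 -1.9 3 0" --pt "0 0 4 0" --pt "0 0 4 0" --pt "0 0 3.5 0" --pt "0 0 2 0" --pt "0 0 1.2 0" --pt "0 0 0.4 0" --pt "0 0 0 0" --pt "0 0 0 0"

```text
t: 5.5
tool_pos: [604.3, 273.1, 1.7]
tool_rot: [0.986, -0.167, 0.001, -0.001]
contact_force: [0.4, 0.6, 1.0]
opening: 1.001
```

>>> step_arm --pt "0 0 0 0" --pt "0 0 0 0" --pt "0 0 0 0" --pt "0 0 0 0" --pt "0 0 0 0" --gripper 5.5 --squeeze 25

```text
t: 6.0
tool_pos: [603.9, 273.2, 1.8]
tool_rot: [0.986, -0.167, 0.001, -0.001]
contact_force: [0.1, -0.0, 6.1]
opening: 0.761
```

>>> step_arm --pt "0 0 -1 0" --pt "0 0 -3 0" --pt "0 0 -4.5 0" --pt "0 0 -4.5 0" --pt "0 0 -4.5 0" --pt "0 0 -4.5 0" --pt "0 0 -2 0" --pt "0 0 0 0"

```text
t: 6.8
tool_pos: [605.4, 273.8, 245.2]
tool_rot: [0.986, -0.167, 0.003, -0.003]
contact_force: [1.0, 0.6, -0.8]
opening: 0.761
```

Run:
```python
from h import *
print(telemetry.observe()["tool_pos"],head())
im=viewer.snapshot("wrist");cv2.imwrite("pics/w2.png",im)
im=viewer.snapshot("top");cv2.imwrite("pics/t2.png",cv2.resize(im[90:230,200:345],None,fx=4,fy=4,interpolation=cv2.INTER_CUBIC))
im=viewer.snapshot("scene");cv2.imwrite("pics/s2.png",cv2.resize(im[180:300,170:320],None,fx=4,fy=4,interpolation=cv2.INTER_CUBIC))
```

```text
[605.37021702 273.84618204 245.22298114] -0.3362565317014254
```

View pics/w2.png

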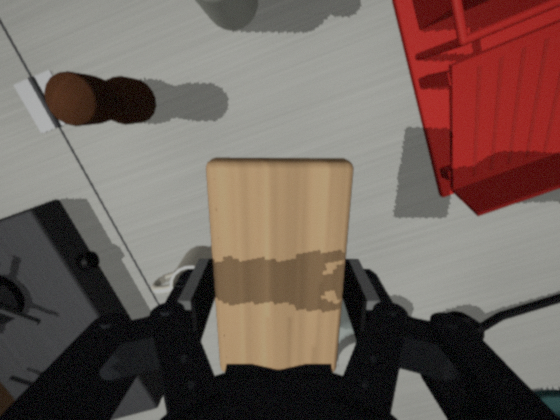

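View pics/t2.png

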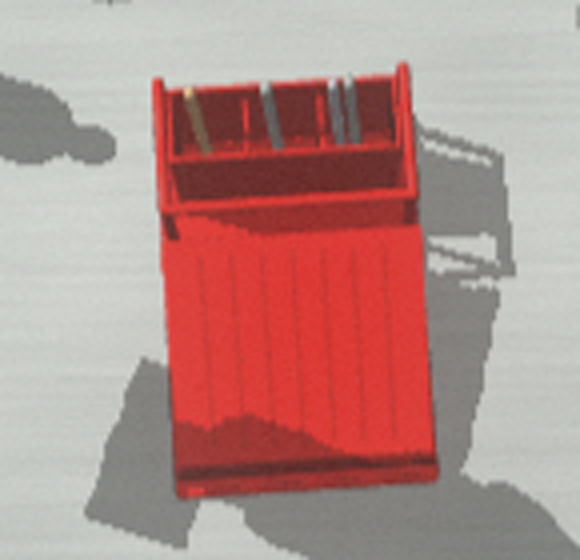

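View pics/s2.png

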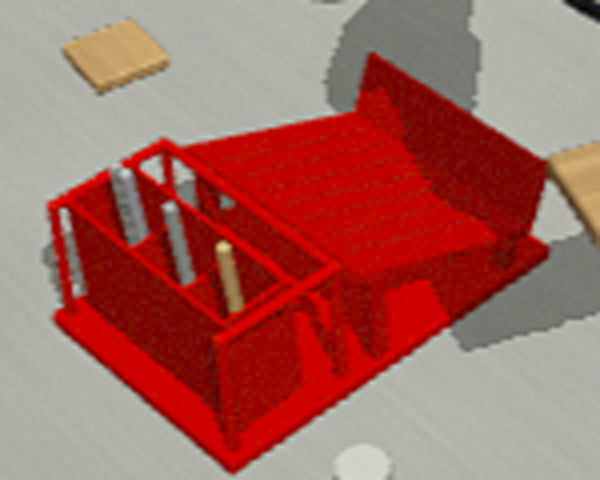

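>>> step_arm --pt "0 0 0 -0.122" --pt "0 0 0 -0.122" --pt "0 0 0 -0.122" --pt "-1.2 3 0 0" --pt "-1.2 3.1 0 0" --pt "-1.2 3.1 0 0" --pt "-1.3 3.1 0 0" --pt "0 0 0 0" --pt "0 0 0 0"

```text
t: 7.85
tool_pos: [556.5, 147.3, 238.6]
tool_rot: [1.0, 0.014, -0.002, 0.001]
contact_force: [-0.3, 0.1, -0.4]
opening: 0.759
```

Run:
```python
from h import *
import pickle
print(telemetry.observe()["tool_pos"],head())
cam=P("wrist");im=viewer.snapshot("wrist");cv2.imwrite("pics/w3.png",im)
pickle.dump(cam,open("cam3.pkl","wb"));print(nets.spot_point("shelf","wrist")[:2])
cv2.imwrite("pics/w3z.png",cv2.resize(im[0:260,300:560],(780,780*260//260),interpolation=cv2.INTER_CUBIC)[:600])
```

```text
[556.54577508 147.25544252 238.57771873] 0.027882031912130383
[{'point': [399.5, 204.8], 'confidence': 0.68}]
```

View pics/w3.png

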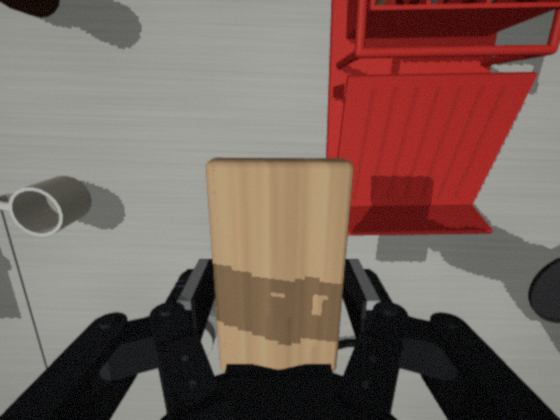

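View pics/w3z.png

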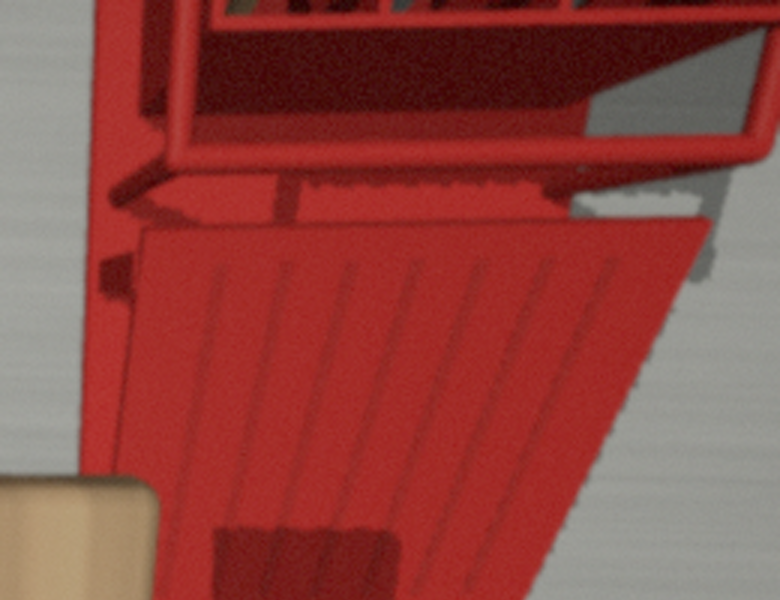

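Run:
```python
import cv2
im=cv2.imread("pics/w3.png");cv2.imwrite("pics/w3zz.png",cv2.resize(im[180:250,330:510],None,fx=4,fy=4,interpolation=cv2.INTER_CUBIC))
```

```text
(no output)
```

View pics/w3zz.png

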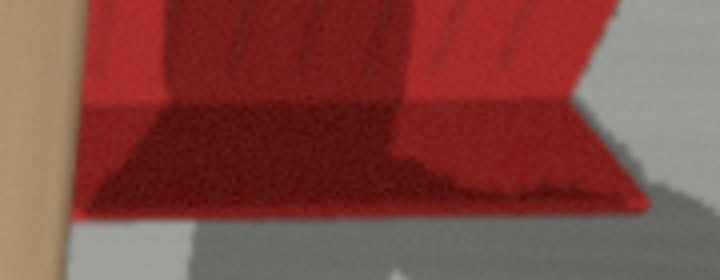

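```bash
cat > fit.py <<'E'
from h import *
import pickle
from scipy.optimize import least_squares
from scipy.spatial.transform import Rotation as Ro
cam3=pickle.load(open("cam3.pkl","rb"));cs=P("scene");ct=P("top")
obs=[(cam3,(150,85,0),(348.3,76)),(cam3,(150,-85,0),(537,73)),(cam3,(0,-85,0),(473.7,204.7)),(cam3,(0,-85,46),(491.5,229)),
(cam3,(-6,-85,46),(492.5,231.7)),(cs,(0,-85,46),(262.8,193)),(cs,(0,85,46),(307,221.3)),
(ct,(-6,85,46),(200+178/4,90+497/4)),(ct,(-6,-85,46),(200+438/4,90+479/4)),(ct,(150,-85,0),(200+420/4,90+226/4))]
def T(q,p): return Ro.from_euler('ZY',[q[3],-q[4]]).apply(p)+q[:3]
def f(q): return np.concatenate([(proj(None,T(q,p),c)-u)*(1 if c is cam3 else 1.0) for c,p,u in obs])
def f2(q): return f([q[0],q[1],34,q[2],.35])
a=least_squares(f,[520,0,34,.03,.35],loss='soft_l1');b=least_squares(f2,[520,0,.03],loss='soft_l1')
print("free",a.x.round(3));print("fixed",b.x.round(3));print(f2(b.x).reshape(-1,2).round(1).tolist())
E
python3 fit.py
```

```text
free [ 5.26447e+02 -5.58500e+00  3.03120e+01  4.50000e-02  3.50000e-01]
fixed [ 5.26418e+02 -3.85400e+00  4.50000e-02]
[[-0.5, 0.4], [1.1, -0.1], [-0.9, -0.9], [2.6, 1.2], [-0.8, 2.5], [-1.7, -1.7], [-0.7, -1.4], [-1.6, -2.2], [-0.7, -2.1], [-0.8, -0.8]]
```

The wrist view shows the shelf with its uphill corners at (348,76) and (537,73) and the backstop junction at row 205. The fit puts the shelf origin at about (526,-4.5), z 30–34 mm, yaw 0.045 and tilt 0.35, which agrees with the text. Moving above it now.

>>> step_arm --pt "0.5 3.7 0 -0.017" --pt "0.5 3.8 0 0" --pt "0.6 3.8 0 0" --pt "0.6 3.7 1 0" --pt "0 0 4 0" --pt "0 0 4 0" --pt "0 0 3 0" --pt "0 0 1.6 0" --pt "0 0 0 0" --pt "0 0 0 0"

```text
t: 8.95
tool_pos: [586.8, 0.7, 104.0]
tool_rot: [1.0, 0.024, -0.0, -0.0]
contact_force: [-0.5, 0.7, -0.7]
opening: 0.761
```

Run:
```python
from h import *
print(telemetry.observe()["tool_pos"],head(),telemetry.observe()["contact_force"])
im=viewer.snapshot("scene");cv2.imwrite("pics/s4.png",cv2.resize(im[120:300,170:370],None,fx=4,fy=3.3,interpolation=cv2.INTER_CUBIC))
im=viewer.snapshot("wrist");cv2.imwrite("pics/w4.png",im)
```

```text
[586.80245178   0.73081243 104.01429893] 0.048460613961183896 [-0.49520567  0.74064799 -0.71169304]
```

View pics/s4.png

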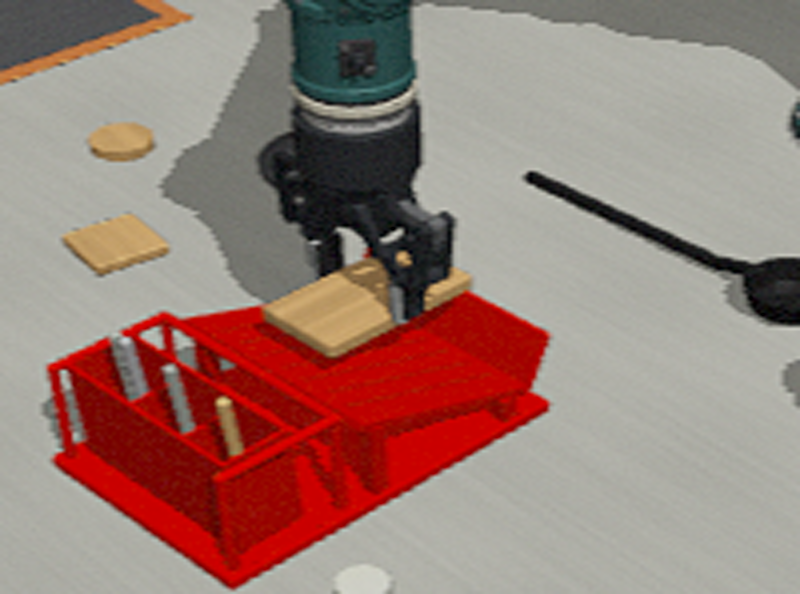

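View pics/w4.png

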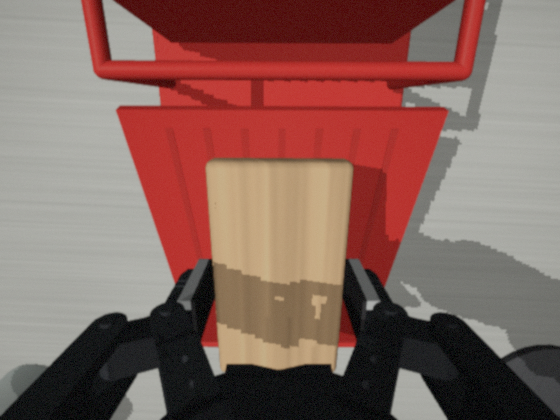

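>>> step_arm --pt "0 0.25 1 0" --pt "0 0 1 0" --pt "0 0 0.6 0" --pt "0 0 0.5 0" --pt "0 0 0.5 0" --pt "0 0 0.4 0" --pt "0 0 0 0"

```text
t: 9.75
tool_pos: [584.4, -3.3, 63.5]
tool_rot: [1.0, 0.023, -0.002, 0.0]
contact_force: [-4.1, -0.5, 2.8]
opening: 0.766
```

Run:
```python
from h import *
print(telemetry.observe()["tool_pos"],head(),telemetry.observe()["contact_force"])
im=viewer.snapshot("scene");cv2.imwrite("pics/s5.png",cv2.resize(im[120:300,170:370],None,fx=4,fy=3.3,interpolation=cv2.INTER_CUBIC))
```

```text
[584.44943439  -3.31570156  63.4700704 ] 0.046292333939380786 [-4.08735668 -0.5208311   2.78495701]
```

View pics/s5.png

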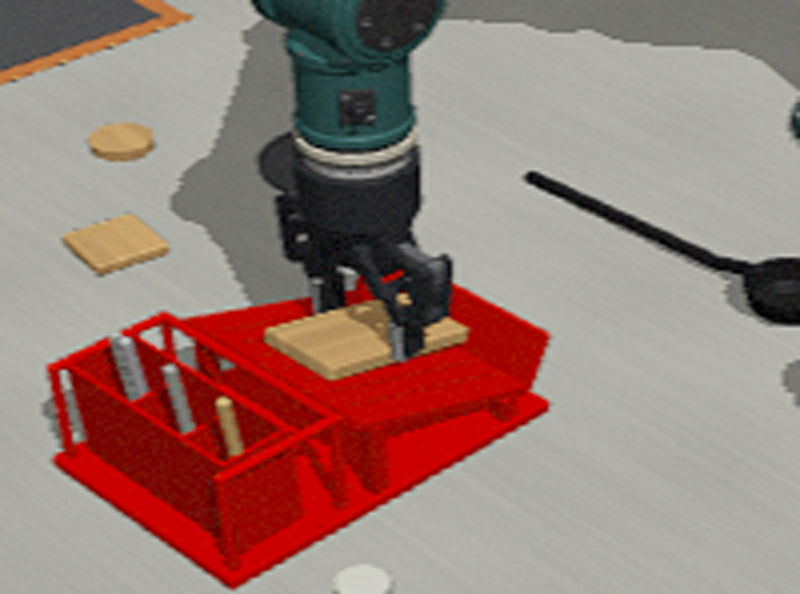

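The board is pivoting in the grip onto the slope, with its uphill edge in contact. Lowering a bit further, then sliding toward the backstop.

>>> step_arm --pt "0 0 0.3 0" --pt "0 0 0.3 0" --pt "0 0 0 0" --pt "-0.2 0 0.1 0" --pt "-0.2 0 0.1 0" --pt "-0.2 0 0.1 0" --pt "0 0 0 0"

```text
t: 10.5
tool_pos: [585.5, -3.2, 57.6]
tool_rot: [1.0, 0.023, 0.005, -0.0]
contact_force: [-0.6, -1.0, 10.0]
opening: 0.76
```

Run:
```python
from h import *
print(telemetry.observe()["tool_pos"],head(),telemetry.observe()["contact_force"])
im=viewer.snapshot("scene");cv2.imwrite("pics/s6.png",cv2.resize(im[120:300,170:370],None,fx=4,fy=3.3,interpolation=cv2.INTER_CUBIC))
im=viewer.snapshot("wrist");cv2.imwrite("pics/w6.png",im)
```

```text
[585.52525567  -3.16848015  57.57284563] 0.0466724044679222 [-0.62372409 -0.96599916 10.0034977 ]
```

View pics/s6.png

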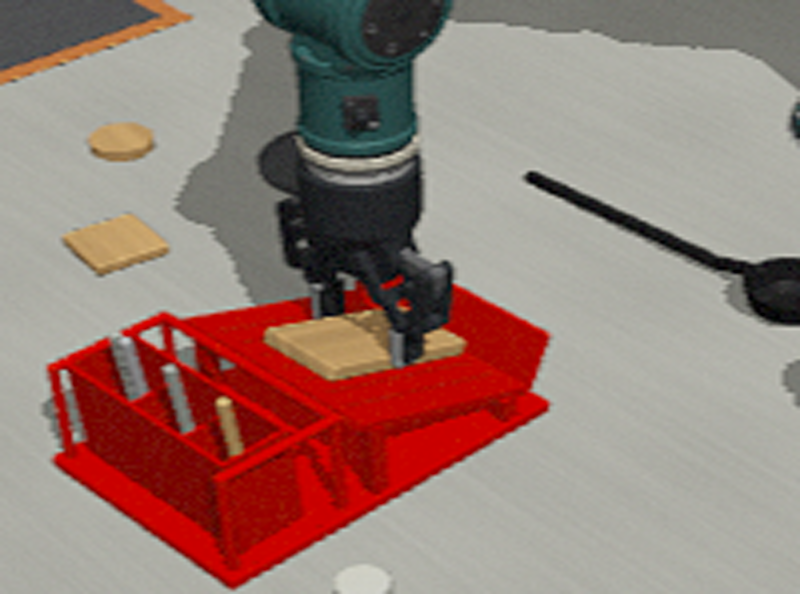

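View pics/w6.png

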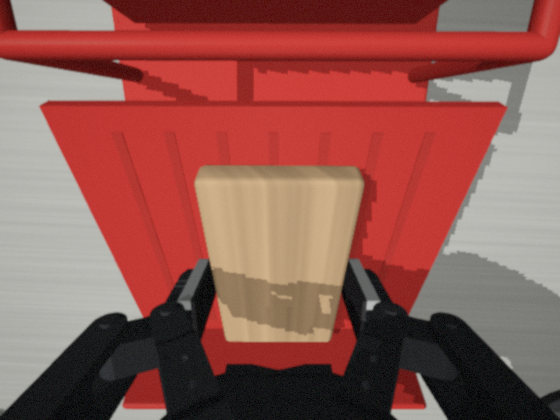

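```bash
cat >> h.py <<'E'
from scipy.spatial.transform import Rotation as Ro
SH=[526.4,-4.5,34,.045,.35]
def shw(p,q=SH): return Ro.from_euler('ZY',[q[3],-q[4]]).apply(p)+np.array(q[:3])
E
python3 - <<'E'
from h import *
cam=P("wrist")
for p in [(150,85,0),(150,-85,0),(0,40,0),(0,-40,0),(0,85,46),(0,-85,46),(0,33,14),(0,-33,14),(120,33,14),(120,-33,14),(125,33,14),(125,33,0),(5,33,14),(10,33,14)]: print(p,proj(None,shw(p),cam).round(1))
E
```

```text
(150, 85, 0) [ 38.4 105.9]
(150, -85, 0) [509.8 106.8]
(0, 40, 0) [215.8 328.5]
(0, -40, 0) [335.6 328.7]
(0, 85, 46) [120. 407.]
(0, -85, 46) [430.1 407.4]
(0, 33, 14) [223.2 349.3]
(0, -33, 14) [327.8 349.4]
(120, 33, 14) [188.8 196.2]
(120, -33, 14) [359.9 196.5]
(125, 33, 14) [186.4 185.5]
(125, 33, 0) [194.5 166.2]
(5, 33, 14) [222.3 345.3]
(10, 33, 14) [221.4 341.2]
```

>>> step_arm --pt "-0.3 0 -0.1 0" --pt "-0.3 0 0 0" --pt "-0.3 0 0.1 0" --pt "-0.2 0 0.1 0" --pt "0 0 0 0"

```text
t: 11.1
tool_pos: [578.7, -2.7, 57.0]
tool_rot: [1.0, 0.024, 0.009, -0.0]
contact_force: [7.9, -0.0, 7.3]
opening: 0.755
```

Run:
```python
from h import *
print(telemetry.observe()["tool_pos"],head(),telemetry.observe()["contact_force"])
im=viewer.snapshot("wrist");cv2.imwrite("pics/w7.png",im)
cam=P("wrist")
for p in [(0,33,14),(0,-33,14),(120,33,14),(120,-33,14),(125,33,14),(120,33,0),(5,33,14),(10,33,14)]: print(p,proj(None,shw(p),cam).round(1))
```

```text
[578.66018888  -2.73982573  57.02357643] 0.04782992125122051 [ 7.87662004 -0.01149812  7.31422103]
(0, 33, 14) [223.4 341.7]
(0, -33, 14) [329.7 342. ]
(120, 33, 14) [189.  178.1]
(120, -33, 14) [363.5 178.6]
(125, 33, 14) [186.6 166.6]
(120, 33, 0) [196.9 159.9]
(5, 33, 14) [222.5 337.5]
(10, 33, 14) [221.6 333.1]
```

View pics/w7.png

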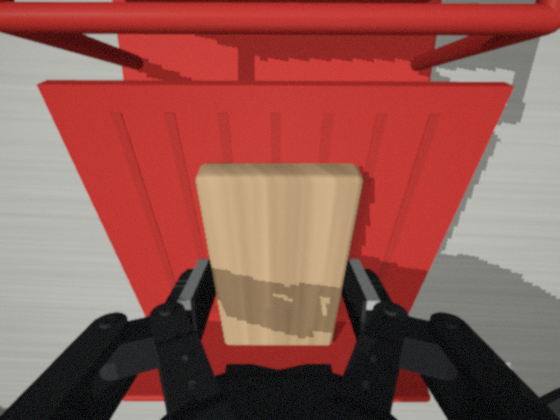

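The board's low edge is at row 345, where contact with the backstop predicts 342, and the uphill edge is at 182. The board is seated, so I'm releasing it.

>>> step_arm --pt "0.4 0 -0.1 0" --pt "0 0 0 0" --pt "0 0 0 0" --pt "0 0 0 0" --pt "0 0 -1 0" --pt "0 0 -3 0" --pt "0 0 -4.5 0" --pt "0 0 -4.5 0" --pt "0 0 -4 0" --pt "0 0 0 0" --gripper 8.5

```text
t: 12.15
tool_pos: [577.1, -3.6, 231.8]
tool_rot: [1.0, 0.023, 0.006, -0.0]
contact_force: [0.8, -0.2, 0.1]
opening: 0.996
```

```bash
cat > chk.py <<'E'
from h import *
import sys
print(telemetry.observe()["tool_pos"],head(),telemetry.observe()["t"])
im=viewer.snapshot("wrist");cam=P("wrist");n=sys.argv[1]
def draw(cs,col):
    pts=np.array([proj(None,shw(c),cam) for c in cs])*16
    cv2.polylines(im,[pts.astype(np.int32)],True,col,1,cv2.LINE_AA,4)
draw([(0,33,14),(0,-33,14),(120,-33,14),(120,33,14)],(255,0,0))
draw([(0,85,0),(0,-85,0),(150,-85,0),(150,85,0)],(0,255,0))
if len(sys.argv)>2: draw([(0,30,26),(0,-30,26),(60,-30,26),(60,30,26)],(255,255,0))
if len(sys.argv)>3: draw([(26+26*np.cos(a),26*np.sin(a),38) for a in np.arange(0,6.28,.2)],(255,0,255))
cv2.imwrite(f"pics/{n}.png",im)
E
python3 chk.py w8
```

```text
[577.08052182  -3.59729485 231.75087966] 0.046399848361920897 12.15
```

View pics/w8.png

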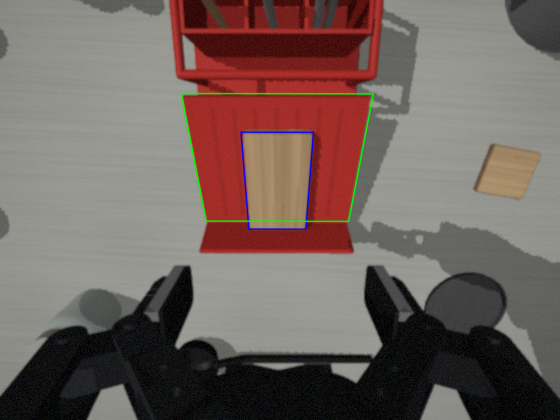

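The board's outline matches the model at its target (uphill edge row 132, low edge 229). Next is the square coaster, visible at (507,171).

Run:
```python
from h import *
im,m,cam=look("square_coaster","wrist",12)
im,m,cam=look("drip_tray","wrist",9)
im,m,cam=look("square_coaster","top",12)
```

```text
square_coaster wrist conf 0.88 bbox [473.0, 142.8, 72.2, 57.9] rect [array([ 595.84, -279.99]), array([65.89, 59.17]), np.float64(82.84)]
drip_tray wrist conf 0.9 bbox [427.9, 270.9, 84.0, 64.8] rect [array([ 403.78, -280.6 ]), array([117.02, 100.38]), np.float64(70.63)]
square_coaster top conf 0.69 bbox [367.3, 170.0, 21.2, 23.0] rect [array([ 594.34, -285.55]), array([60.71, 61.76]), np.float64(86.4)]
```

>>> step_arm --pt "0 2 0 0.078" --pt "0 4 0 0.078" --pt "0.5 4.5 0 0" --pt "0.5 4.5 0 0" --pt "0.5 4.5 1 0" --pt "0.5 4.5 2 0" --pt "0.5 3.8 2 0" --pt "0 0 1 0" --pt "0 0 0 0"

```text
t: 13.4
tool_pos: [571.4, -285.0, 162.7]
tool_rot: [0.998, -0.058, -0.003, -0.0]
contact_force: [-0.7, 0.8, -0.8]
opening: 0.992
```

Run:
```python
from h import *
print(telemetry.observe()["tool_pos"],head())
im,m,cam=look("square_coaster","wrist",12,"w9")
r,pts=rect(m,None,12,cam)
```

```text
[ 571.40840509 -284.97883345  162.66122518] -0.11513092821426349
square_coaster wrist conf 0.65 bbox [241.3, 132.2, 67.3, 64.4] rect [array([ 595.84, -285.42]), array([60.06, 61.76]), np.float64(82.02)]
```

View pics/w9.png

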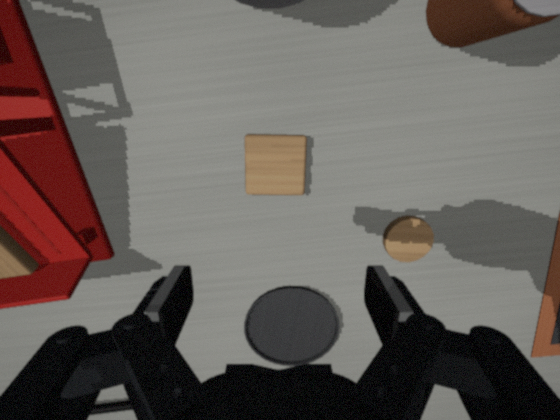

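>>> step_arm --pt "1.2 -0.15 1.5 0.02" --pt "1.3 -0.15 3.5 0" --pt "0 0 4.0 0" --pt "0 0 3.5 0" --pt "0 0 2 0" --pt "0 0 1.2 0" --pt "0 0 0.6 0" --pt "0 0 0 0" --pt "0 0 0 0"

```text
t: 14.4
tool_pos: [600.4, -283.1, 3.7]
tool_rot: [0.998, -0.064, 0.001, 0.0]
contact_force: [0.2, -0.1, -0.4]
opening: 0.996
```

>>> step_arm --pt "0 0 0 0" --pt "0 0 0 0" --pt "0 0 0 0" --pt "0 0 0 0" --pt "0 0 0 0" --gripper 5.0 --squeeze 25

```text
t: 14.9
tool_pos: [600.0, -283.3, 3.7]
tool_rot: [0.998, -0.065, 0.001, 0.0]
contact_force: [-0.9, 1.0, 6.1]
opening: 0.685
```

>>> step_arm --pt "0 0 -0.6 0" --pt "0 0 -1.5 0" --pt "0 0 -3 0" --pt "0 0 -4 0" --pt "0 0 -4.5 0" --pt "0 0 -4.5 0" --pt "0 0 -2 0" --pt "0 0 0 0"

```text
t: 15.7
tool_pos: [601.7, -284.3, 208.7]
tool_rot: [0.998, -0.065, 0.004, 0.001]
contact_force: [0.3, -0.4, -0.1]
opening: 0.69
```

Run:
```python
from h import *
print(telemetry.observe()["tool_pos"],head())
im=viewer.snapshot("wrist");cv2.imwrite("pics/w10.png",im)
```

```text
[ 601.69942139 -284.2887588   208.72421672] -0.1295543513280669
```

View pics/w10.png

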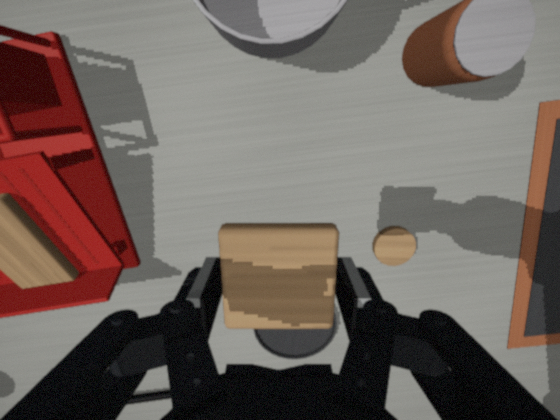

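Run:
```python
from h import *
s=telemetry.observe();h=head();R=np.array([[np.cos(h),np.sin(h)],[np.sin(h),-np.cos(h)]])
for px in [(221,231),(337,230),(226,328),(331,327)]:
    X=onz("wrist",px,s["tool_pos"][2]+8.3); print(px,(R@(X[:2]-s["tool_pos"][:2])).round(1))
```

```text
(221, 231) [ 25.  -27.2]
(337, 230) [25.5 28.5]
(226, 328) [-31.8 -27.9]
(331, 327) [-31.2  28.7]
```

>>> step_arm --pt "0 0 0 -0.088" --pt "0 0 0 -0.088" --pt "-0.4 -3.5 0 0" --pt "-0.4 -4.5 0 0" --pt "-0.5 -4.5 0 0" --pt "-0.5 -4.5 0 0" --pt "-0.5 -4.5 0 0" --pt "-0.5 -4.3 0 0" --pt "-0.4 -2.5 1 0" --pt "0 0 3 0" --pt "0 0 0 0"

```text
t: 16.85
tool_pos: [549.7, -0.4, 159.3]
tool_rot: [1.0, 0.025, -0.005, 0.0]
contact_force: [-1.0, 0.3, -0.2]
opening: 0.686
```

```bash
python3 chk.py w11 1
```

```text
[ 5.49656264e+02 -4.17184718e-01  1.59260304e+02] 0.04973842474237936 16.85
```

View pics/w11.png

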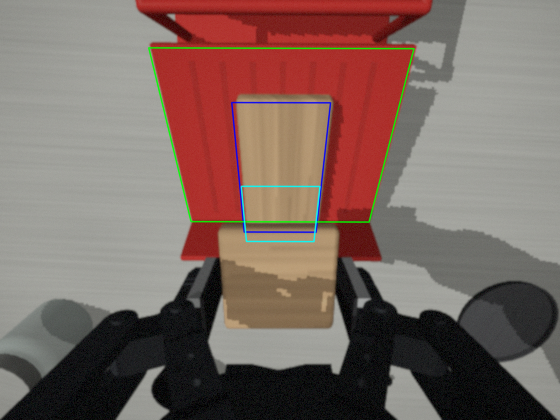

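>>> step_arm --pt "0.5 0.3 2 0.003" --pt "0.2 0 3 0" --pt "0 0 2 0" --pt "0 0 0.8 0" --pt "0 0 0.4 0" --pt "0 0 0.4 0" --pt "0 0 0.4 0" --pt "0 0 0.3 0" --pt "0 0 0 0"

```text
t: 17.8
tool_pos: [561.2, -4.7, 71.5]
tool_rot: [1.0, 0.022, 0.0, 0.0]
contact_force: [-2.6, -0.5, 8.3]
opening: 0.689
```

```bash
python3 - <<'E'
from h import *
print(telemetry.observe()["tool_pos"],head(),telemetry.observe()["contact_force"])
im=viewer.snapshot("scene");cv2.imwrite("pics/s12.png",cv2.resize(im[120:300,170:370],None,fx=4,fy=3.3,interpolation=cv2.INTER_CUBIC))
E
python3 chk.py w12 1
```

```text
[561.20148666  -4.70768489  71.51888575] 0.04348824222315638 [-2.58920981 -0.50327163  8.28102207]
[561.25715164  -4.72823497  71.62961222] 0.043441775250118476 17.85
```

View pics/s12.png

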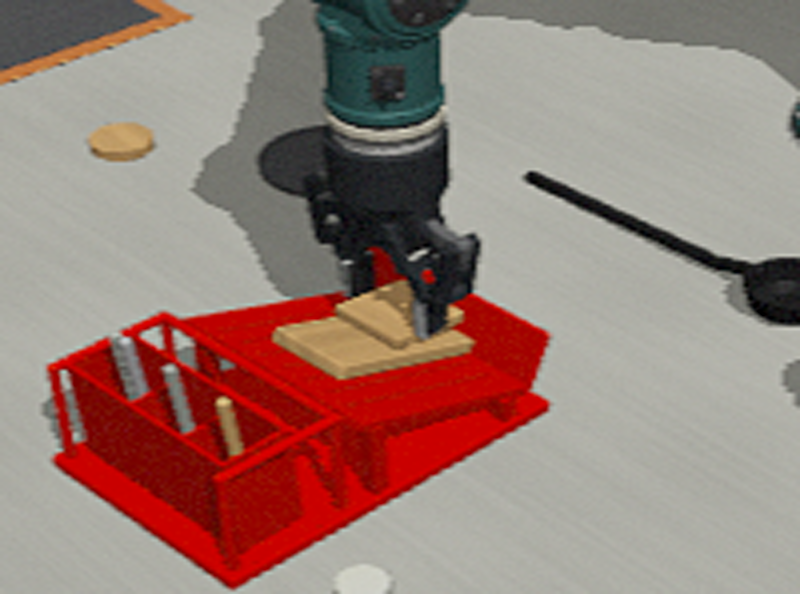

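View pics/w12.png

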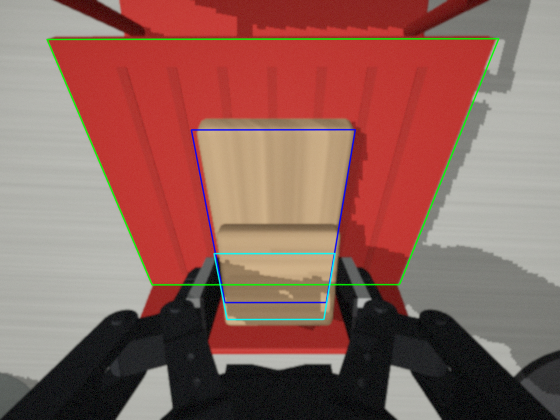

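>>> step_arm --pt "0 0 0.3 0" --pt "0 0 0.3 0" --pt "-0.1 0 0.3 0" --pt "-0.1 0 0.1 0" --pt "0 0 0 0"

```text
t: 18.4
tool_pos: [560.0, -4.8, 62.7]
tool_rot: [1.0, 0.022, 0.001, 0.0]
contact_force: [-2.9, -0.3, 13.5]
opening: 0.687
```

```bash
python3 - <<'E'
from h import *
print(telemetry.observe()["tool_pos"],head(),telemetry.observe()["contact_force"])
im=viewer.snapshot("scene");cv2.imwrite("pics/s13.png",cv2.resize(im[180:270,220:320],None,fx=8,fy=6.6,interpolation=cv2.INTER_CUBIC))
E
python3 chk.py w13 1
```

```text
[559.99877389  -4.7716393   62.68449569] 0.043264573436133574 [-2.94012242 -0.26086129 13.52196468]
[560.00910559  -4.79006163  62.69631327] 0.043321962659555305 18.45
```

View pics/s13.png

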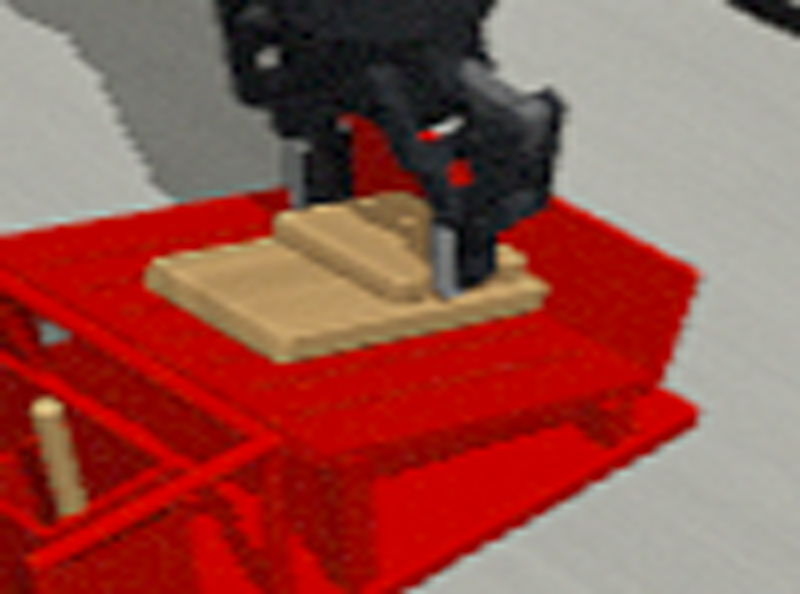

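View pics/w13.png

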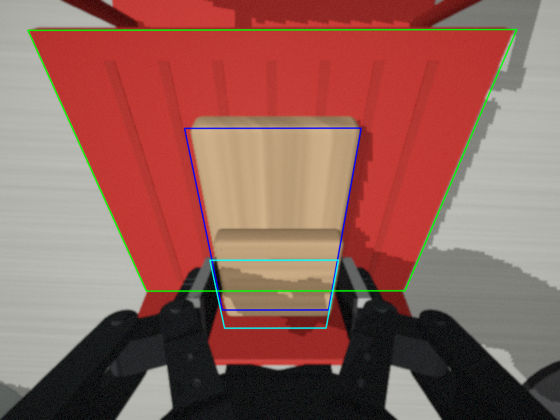

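>>> step_arm --pt "-0.2 0 -0.2 0" --pt "-0.3 0 0.0 0" --pt "-0.3 0 0.1 0" --pt "-0.3 0 0.1 0" --pt "-0.3 0 0.1 0" --pt "0 0 0 0"

```text
t: 19.1
tool_pos: [550.0, -4.8, 60.6]
tool_rot: [1.0, 0.022, 0.005, -0.0]
contact_force: [4.8, 0.2, 4.7]
opening: 0.686
```

```bash
python3 - <<'E'
from h import *
print(telemetry.observe()["tool_pos"],head(),telemetry.observe()["contact_force"])
E
python3 chk.py w14 1
```

```text
[550.0413929   -4.83179657  60.57912456] 0.043682279690150434 [4.78370244 0.15154093 4.72455464]
[550.0413929   -4.83179657  60.57912456] 0.043682279690150434 19.1
```

View pics/w14.png

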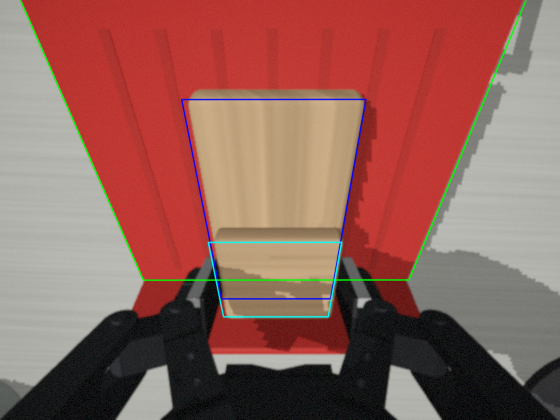

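>>> step_arm --pt "-0.3 0 0.1 0" --pt "0 0 0 0" --pt "0.2 0 0 0"

```text
t: 19.45
tool_pos: [550.2, -4.8, 60.2]
tool_rot: [1.0, 0.022, 0.006, -0.0]
contact_force: [3.8, 0.4, 7.9]
opening: 0.688
```

>>> step_arm --pt "0 0 0 0" --pt "0 0 0 0" --pt "0 0 -0.2 0" --pt "0 0 -1 0" --pt "0 0 -3 0" --pt "0 0 -4.5 0" --pt "0 0 -4.5 0" --pt "0 0 -2 0" --pt "0 0 0 0" --gripper 8.5

```text
t: 20.35
tool_pos: [546.1, -5.2, 214.2]
tool_rot: [1.0, 0.022, 0.004, -0.0]
contact_force: [-0.1, 0.9, -0.0]
opening: 0.995
```

```bash
python3 chk.py w15 1
```

```text
[546.10689762  -5.19185158 214.19119061] 0.04362413597019549 20.35
```

View pics/w15.png

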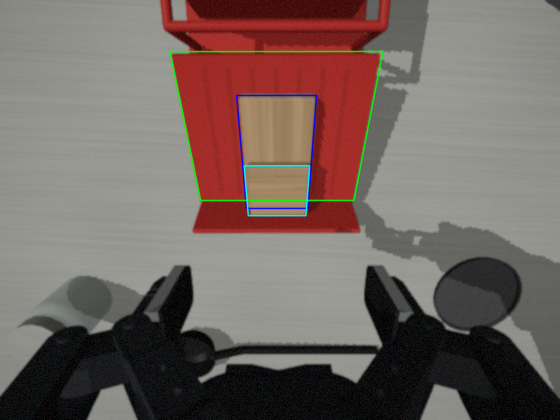

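The square sits on its predicted outline (rows 165–215). The round coaster is next.

>>> step_arm --pt "-0.5 3 0 0" --pt "-0.9 4.5 0 0" --pt "-0.9 4.5 0 0" --pt "-0.9 4.5 0 0" --pt "-0.9 4.5 0 0" --pt "-0.9 4.5 0 0" --pt "-0.9 4.5 1 0" --pt "-0.9 4.5 2 0" --pt "-0.9 4 2 0" --pt "-0.7 1.9 0 0" --pt "0 0 0 0" --pt "0 0 0 0"

```text
t: 21.6
tool_pos: [477.1, -411.2, 158.8]
tool_rot: [1.0, 0.022, -0.001, -0.001]
contact_force: [0.1, 0.5, -0.0]
opening: 0.998
```

Run:
```python
from h import *
print(telemetry.observe()["tool_pos"],head())
im,m,cam=look("round_coaster","wrist",12,"w16")
_,pts=rect(m,None,12,cam);print(cv2.minEnclosingCircle(pts))
look("drip_tray","wrist",9)
```

```text
[ 477.08275728 -411.19509153  158.778076  ] 0.043192853251213525
round_coaster wrist conf 0.76 bbox [258.4, 144.5, 54.2, 53.1] rect [array([ 499.48, -417.82]), array([51.52, 50.16]), np.float64(10.53)]
((499.5334777832031, -418.0565185546875), 26.165559768676758)
drip_tray wrist conf 0.9 bbox [102.1, 207.6, 105.4, 92.4] rect [array([ 401.88, -280.29]), array([105.03, 116.18]), np.float64(12.43)]
```

View pics/w16.png

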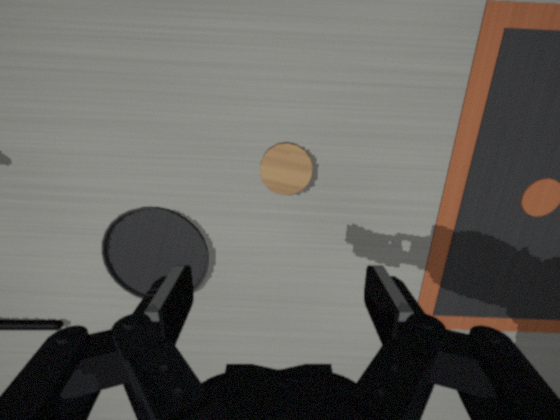

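>>> step_arm --pt "1.0 0.4 1.5 0" --pt "1.0 0.4 3.5 0" --pt "0 0 4.0 0" --pt "0 0 3.2 0" --pt "0 0 2 0" --pt "0 0 1.4 0" --pt "0 0 0.5 0" --pt "0 0 0 0" --pt "0 0 0 0"

```text
t: 22.7
tool_pos: [499.2, -420.0, 0.5]
tool_rot: [1.0, 0.022, 0.001, 0.001]
contact_force: [-0.4, -0.5, 0.3]
opening: 0.993
```

>>> step_arm --pt "0 0 0 0" --pt "0 0 0 0" --pt "0 0 0 0" --pt "0 0 0 0" --pt "0 0 0 0" --pt "0 0 0 0" --gripper 4.4 --squeeze 25

```text
t: 23.3
tool_pos: [498.8, -419.8, 0.5]
tool_rot: [1.0, 0.022, 0.0, 0.0]
contact_force: [-0.9, 1.1, 5.2]
opening: 0.594
```

>>> step_arm --pt "0 0 -1 0" --pt "0 0 -3 0" --pt "0 0 -4.5 0" --pt "0 0 -4.5 0" --pt "0 0 -4.5 0" --pt "0.4 -2.5 -1.5 0" --pt "0.7 -4.5 0 0" --pt "0.7 -4.5 0 0" --pt "0.7 -4.5 0 0" --pt "0.7 -4.5 0 0" --pt "0.7 -4.5 0 0" --pt "0.7 -4.5 0 0"

```text
t: 24.5
tool_pos: [531.3, -121.0, 190.0]
tool_rot: [1.0, 0.022, 0.0, 0.0]
contact_force: [1.6, 0.8, -0.2]
opening: 0.592
```

>>> step_arm --pt "0.7 -4.5 0 0" --pt "0.7 -4.5 0 0" --pt "0.6 -2.8 1 0" --pt "0 0 3 0" --pt "0 0 0 0" --pt "0 0 0 0"

```text
t: 25.1
tool_pos: [545.5, -4.8, 149.5]
tool_rot: [1.0, 0.021, -0.001, 0.0]
contact_force: [0.3, -1.0, 0.4]
opening: 0.594
```

```bash
python3 chk.py w17 1 1
```

```text
[545.53907242  -4.83559564 149.48630778] 0.042787197057932665 25.1
```

View pics/w17.png

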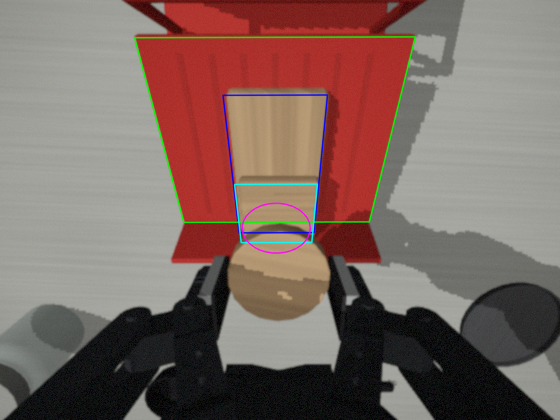

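>>> step_arm --pt "0 0 2 0" --pt "0 0 3 0" --pt "0 0 1.2 0" --pt "0 0 0.4 0" --pt "0 0 0.4 0" --pt "0 0 0.4 0" --pt "0 0 0.3 0" --pt "0 0 0.3 0" --pt "0 0 0 0"

```text
t: 26.05
tool_pos: [546.2, -4.4, 70.0]
tool_rot: [1.0, 0.022, 0.0, 0.0]
contact_force: [-1.6, -1.3, 4.8]
opening: 0.591
```

```bash
python3 - <<'E'
from h import *
print(telemetry.observe()["tool_pos"],head(),telemetry.observe()["contact_force"])
im=viewer.snapshot("scene");cv2.imwrite("pics/s18.png",cv2.resize(im[180:270,220:320],None,fx=8,fy=6.6,interpolation=cv2.INTER_CUBIC))
E
python3 chk.py w18 1 1
```

```text
[546.23101077  -4.44510087  70.03342324] 0.04335424062531089 [-1.60580357 -1.31826972  4.7651495 ]
[546.23275634  -4.42302167  70.0756307 ] 0.043381008958272654 26.1
```

View pics/s18.png

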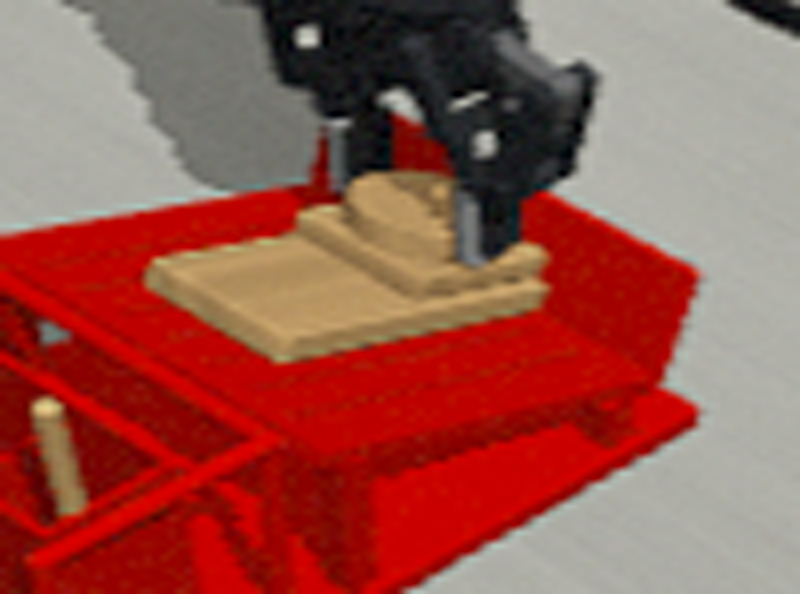

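View pics/w18.png

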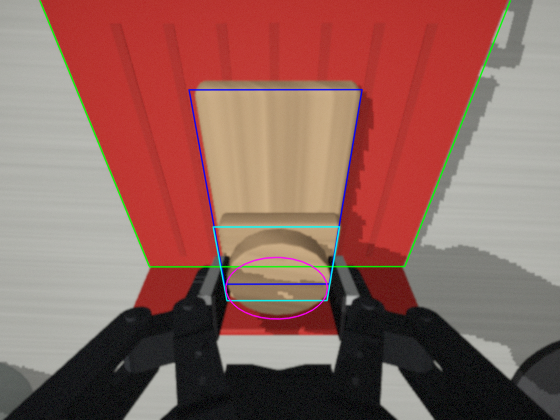

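>>> step_arm --pt "0 0 0.2 0" --pt "0 0 0.1 0" --pt "-0.3 0 0 0" --pt "-0.3 0 0.1 0" --pt "-0.3 0 0.1 0" --pt "-0.2 0 0.1 0" --pt "0 0 0 0"

```text
t: 26.85
tool_pos: [546.2, -4.4, 68.0]
tool_rot: [1.0, 0.022, 0.011, -0.0]
contact_force: [4.7, -2.0, 20.7]
opening: 0.59
```

```bash
python3 - <<'E'
from h import *
print(telemetry.observe()["tool_pos"],head(),telemetry.observe()["contact_force"])
im=viewer.snapshot("scene");cv2.imwrite("pics/s19.png",cv2.resize(im[180:270,220:320],None,fx=8,fy=6.6,interpolation=cv2.INTER_CUBIC))
E
python3 chk.py w19 1 1
```

```text
[546.17549933  -4.35486967  67.96074584] 0.043536603108547504 [ 4.69629026 -2.02869398 20.73240855]
[546.21748609  -4.37568964  67.97794243] 0.04353410576171034 26.9
```

View pics/s19.png

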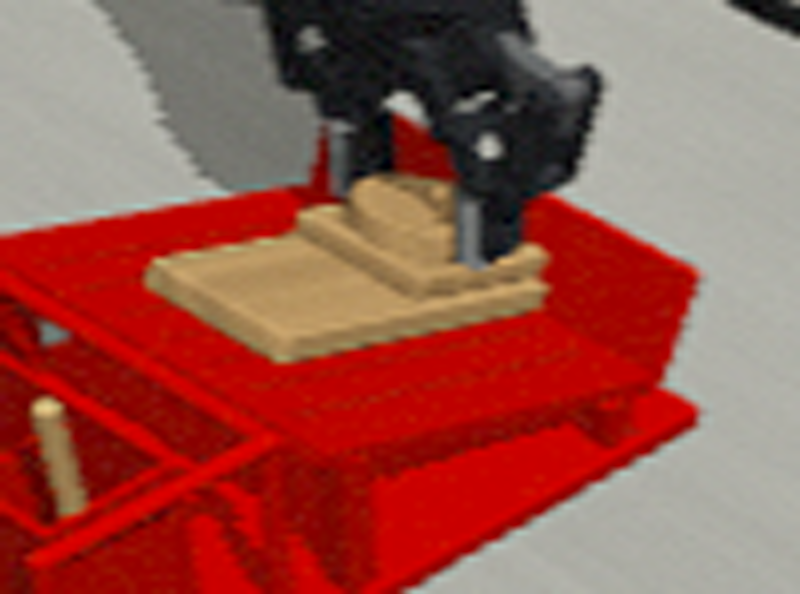

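View pics/w19.png

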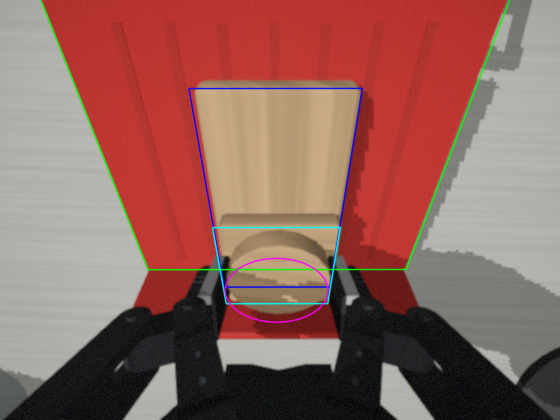

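>>> step_arm --pt "0 0 -0.2 0" --pt "0 0 -0.2 0" --pt "0 0 -0.1 0" --pt "0 0 0 0"

```text
t: 27.35
tool_pos: [538.2, -4.1, 68.7]
tool_rot: [1.0, 0.022, 0.003, -0.0]
contact_force: [5.9, -0.8, -0.1]
opening: 0.594
```

```bash
python3 chk.py w20 1 1
```

```text
[538.19150604  -4.14892016  68.65182817] 0.044119855213296186 27.35
```

View pics/w20.png

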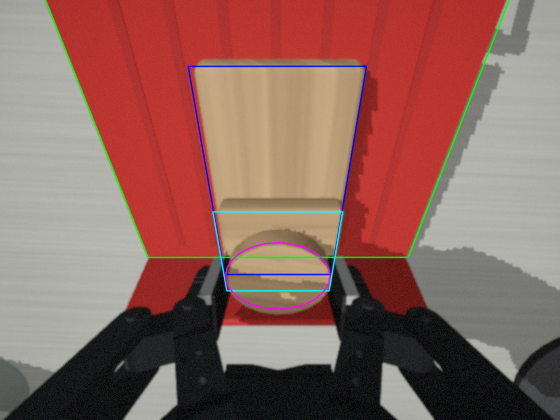

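The round coaster's lower rim is at row 313 against 310 expected, so it is at the backstop. Releasing.

>>> step_arm --pt "0.1 0 0.1 0" --pt "0 0 0 0" --pt "0 0 0 0" --pt "0 0 -0.5 0" --pt "0 0 -1.5 0" --pt "0 0 -4 0" --pt "0 0 -4.5 0" --pt "0 0 -3 0" --pt "0 0 0 0" --pt "0 0 0 0" --gripper 8.5

```text
t: 28.4
tool_pos: [535.9, -4.4, 203.0]
tool_rot: [1.0, 0.022, 0.0, -0.0]
contact_force: [-0.8, -0.5, -1.5]
opening: 0.994
```

```bash
python3 chk.py w21 1 1
python3 - <<'E'
from h import *
im=viewer.snapshot("scene");cv2.imwrite("pics/s21.png",cv2.resize(im[180:270,220:320],None,fx=8,fy=6.6,interpolation=cv2.INTER_CUBIC))
E
```

```text
[535.92029739  -4.39411661 203.01575366] 0.043877242734821145 28.4
```

View pics/w21.png

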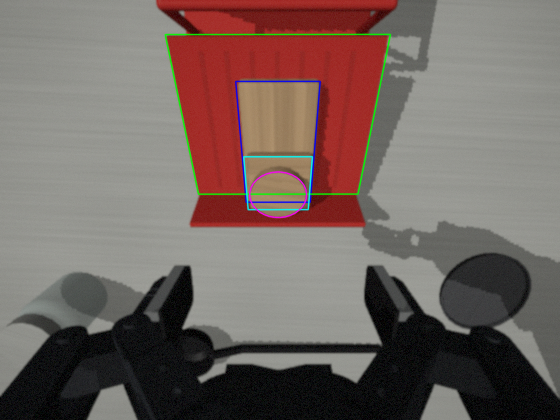

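View pics/s21.png

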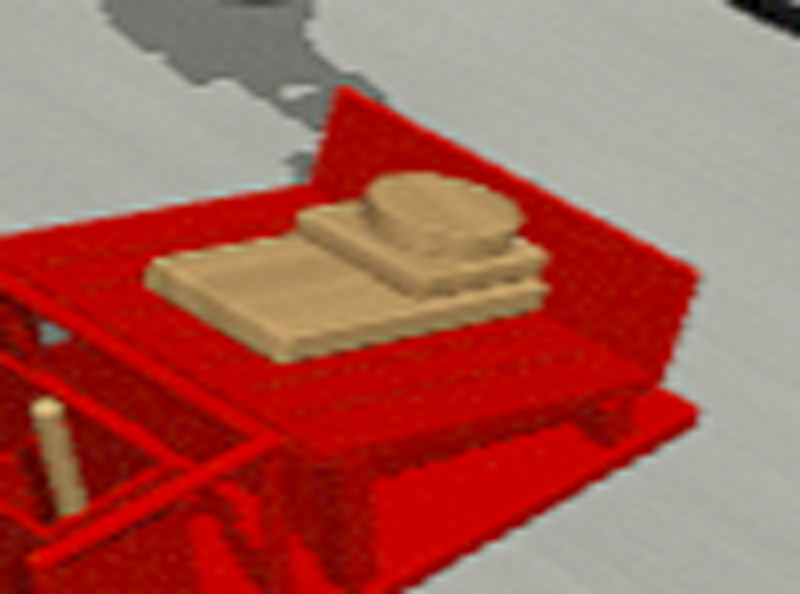

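The stack looks right in both views. Next is the cup: I'll turn so the jaws open along its x, then go over and look.

>>> step_arm --pt "0 0 -0.5 -0.14" --pt "0 0 0 -0.14" --pt "0 0 0 -0.14" --pt "0 0 0 -0.14" --pt "0 0 0 -0.14" --pt "0 0 0 -0.14" --pt "0 0 0 -0.14" --pt "0 0 0 -0.14" --pt "0 0 0 -0.14" --pt "0 0 0 -0.14" --pt "0 0 0 -0.127" --pt "2 -0.1 0 0"

```text
t: 29.7
tool_pos: [533.9, 12.3, 205.2]
tool_rot: [0.708, 0.706, -0.002, -0.001]
contact_force: [0.5, 0.6, -0.4]
opening: 0.995
```

>>> step_arm --pt "4.5 -0.3 0 0" --pt "4.5 -0.3 0 0" --pt "4.5 -0.3 0 0" --pt "4.5 -0.3 0 0" --pt "4.5 -0.3 0 0" --pt "4.5 -0.3 0 0" --pt "4.5 -0.3 0 0" --pt "3.5 -0.3 0 0" --pt "2.0 -0.1 0 0" --pt "0 0 0 0" --pt "0 0 0 0"

```text
t: 30.8
tool_pos: [510.1, 383.5, 206.0]
tool_rot: [0.707, 0.707, -0.002, 0.0]
contact_force: [0.2, -1.3, -0.1]
opening: 0.992
```

Run:
```python
from h import *
import pickle
print(telemetry.observe()["tool_pos"],head())
im,m,cam=look("espresso_cup","wrist",58,"w22")
s=nets.spot_point("espresso_cup","wrist");print(s[:2]); pickle.dump((cam,s),open("cup1.pkl","wb"))
print("tri w/ top",tri([ray(None,s[0]["point"],cam),ray("top",[119,216.1])]),"z0",onz(None,s[0]["point"],0,cam))
```

```text
[510.10827932 383.53445236 205.98113952] 1.5700460688702502
espresso_cup wrist conf 0.85 bbox [250.2, 79.6, 65.6, 103.0] rect [array([509.08, 435.07]), array([58.66, 87.31]), np.float64(20.79)]
[{'point': [279.2, 144.3], 'confidence': 0.91}]
tri w/ top (array([509.01277275, 422.85119759,   8.69067113]), [np.float64(1.8635347726128577), np.float64(1.863534772612953)]) z0 [510.81507887 421.22034701   0.        ]
```

View pics/w22.png

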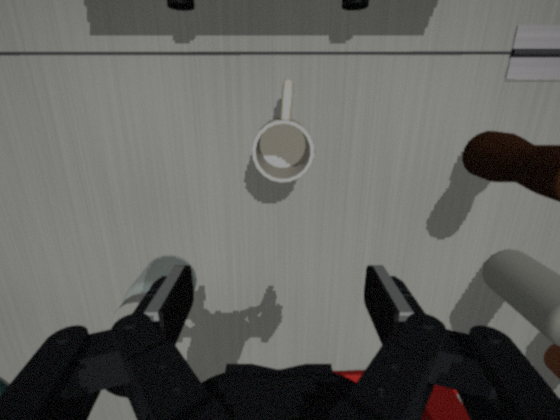

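Run:
```python
from h import *
import pickle
cam,s=pickle.load(open("cup1.pkl","rb"))
for p in [(283,151),(253,151),(313.5,151),(283,121),(283,182)]: print(p,onz(None,p,58,cam).round(1))
```

```text
(283, 151) [514.4 422.5  58. ]
(253, 151) [485.9 422.5  58. ]
(313.5, 151) [543.4 422.5  58. ]
(283, 121) [514.3 450.1  58. ]
(283, 182) [514.5 392.1  58. ]
```

The cup's rim is at px (283,151), which puts it at (513,421.5), about 58 mm across on the z=58 plane, with the handle pointing up in the image. Grasping it now.

>>> step_arm --pt "0.5 0 0 0.07" --pt "1.5 0 1.5 0" --pt "1.7 0 3 0" --pt "0 0 4.5 0" --pt "0 0 4 0" --pt "0 0 3 0" --pt "0 0 2 0" --pt "0 0 1.2 0" --pt "0 0 0 0" --pt "0 0 0 0"

```text
t: 31.95
tool_pos: [512.8, 422.9, 15.6]
tool_rot: [0.731, 0.682, 0.0, -0.0]
contact_force: [-0.0, 0.5, 0.2]
opening: 0.995
```

>>> step_arm --pt "0 0 0 0" --pt "0 0 0 0" --pt "0 0 0 0" --pt "0 0 0 0" --pt "0 0 0 0" --gripper 5.0 --squeeze 30

```text
t: 32.45
tool_pos: [513.5, 423.3, 16.9]
tool_rot: [0.731, 0.682, 0.001, 0.0]
contact_force: [-0.2, -0.5, 7.8]
opening: 0.68
```

Run:
```python
from h import *
print(telemetry.observe()["tool_pos"],head())
im=viewer.snapshot("wrist");cv2.imwrite("pics/w23.png",im)
```

```text
[513.46796006 423.28623734  16.89009656] 1.500646104394421
```

View pics/w23.png

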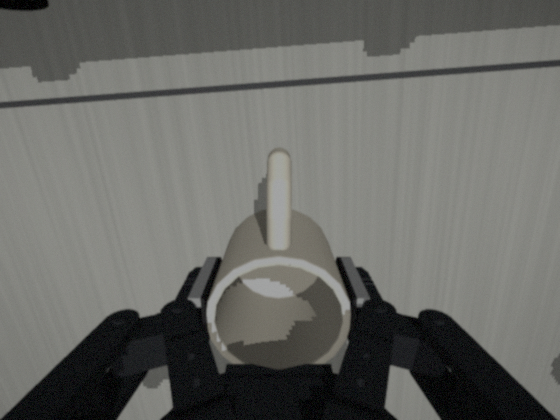

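>>> step_arm --pt "0 0 -1 0" --pt "0 0 -3 0" --pt "0 0 -4.5 0" --pt "0 0 -4.5 0" --pt "-1 0 -4.5 0" --pt "-3 -0.2 -1.5 0" --pt "-4.4 -0.35 0 0" --pt "-4.4 -0.35 0 0" --pt "-4.4 -0.35 0 0" --pt "-4.4 -0.35 0 0" --pt "-4.4 -0.35 0 0" --pt "-4.4 -0.35 0 0"

```text
t: 33.7
tool_pos: [467.1, 118.9, 205.6]
tool_rot: [0.731, 0.682, -0.0, 0.0]
contact_force: [0.7, 0.1, -1.1]
opening: 0.678
```

>>> step_arm --pt "-4.4 -0.35 0 0" --pt "-4.4 -0.35 0 0" --pt "-4.4 -0.35 0 0" --pt "-4.4 -0.35 0 0" --pt "-4.4 -0.35 0 0" --pt "-4.4 -0.35 0 0" --pt "-4.4 -0.35 0 0" --pt "-4.4 -0.35 0 0" --pt "-4.4 -0.35 0 0" --pt "-4.4 -0.35 0 0" --pt "-3.5 -0.3 0 0" --pt "-1.5 0 0 0"

```text
t: 34.9
tool_pos: [394.1, -369.2, 205.5]
tool_rot: [0.733, 0.68, -0.001, 0.0]
contact_force: [-0.5, 0.2, -1.6]
opening: 0.678
```

>>> step_arm --pt "0 0 0 0" --pt "0 0 0 0"

```text
t: 35.1
tool_pos: [396.2, -363.3, 205.2]
tool_rot: [0.731, 0.682, 0.0, -0.001]
contact_force: [0.1, 0.8, -1.5]
opening: 0.683
```

Run:
```python
from h import *
print(telemetry.observe()["tool_pos"],head())
im,m,cam=look("drip_tray","wrist",9,"w24")
if m is not None:
    _,pts=rect(m,None,9,cam);print(cv2.minEnclosingCircle(pts))
im,m,cam=look("drip_tray","top",9)
_,pts=rect(m,None,9,cam);print(cv2.minEnclosingCircle(pts))
```

```text
[ 396.18690187 -363.32849015  205.18262346] 1.5022238741663518
drip_tray wrist conf 0.95 bbox [217.6, 44.0, 109.1, 113.7] rect [array([ 395.99, -279.82]), array([114.44, 112.34]), np.float64(2.93)]
((395.9529724121094, -281.1949462890625), 57.8387451171875)
drip_tray top conf 0.84 bbox [358.0, 232.0, 45.1, 39.2] rect [array([ 395.44, -281.27]), array([111.96, 112.35]), np.float64(42.45)]
((396.10943603515625, -281.75439453125), 57.543548583984375)
```

View pics/w24.png

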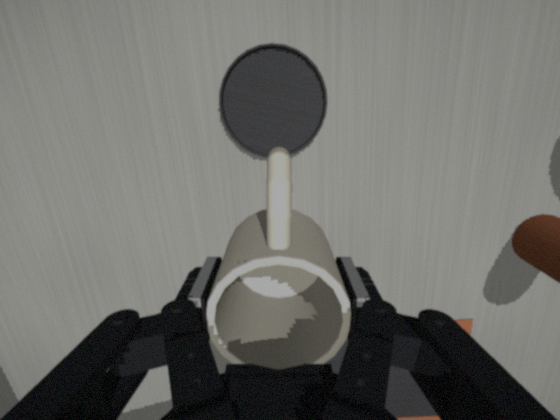

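Run:
```python
from h import *
s=telemetry.observe();h=head();R=np.array([[np.cos(h),np.sin(h)],[np.sin(h),-np.cos(h)]])
for px in [(207,308),(351,308),(279,256),(279,371)]:
    X=onz("wrist",px,s["tool_pos"][2]+41); print(px,(R@(X[:2]-s["tool_pos"][:2])).round(1))
print(s["tool_pos"],R@(np.array([396,-281.5])-s["tool_pos"][:2]))
```

```text
(207, 308) [  5.5 -28.2]
(351, 308) [ 5.6 29.1]
(279, 256) [28.7  0.5]
(279, 371) [-26.9   0.5]
[ 396.66498324 -363.11215143  205.34086809] [81.38706419 -6.09354132]
```

The tray's centre is at (396,-281.5), with the wrist and top views agreeing within 1 mm. Moving over it and down.

>>> step_arm --pt "2.5 -0.2 0 0" --pt "3.5 -0.2 0 0" --pt "2.1 -0.2 2 0" --pt "0 0 4 0" --pt "0 0 4.5 0" --pt "0 0 3.5 0" --pt "0 0 2.2 0" --pt "0 0 1.0 0" --pt "0 0 0 0" --pt "0 0 0 0"

```text
t: 36.3
tool_pos: [396.5, -284.0, 34.1]
tool_rot: [0.731, 0.682, 0.0, 0.001]
contact_force: [-0.0, 0.7, -1.4]
opening: 0.68
```

Run:
```python
from h import *
s=telemetry.observe();h=head();R=np.array([[np.cos(h),np.sin(h)],[np.sin(h),-np.cos(h)]])
print(s["tool_pos"],h,R@(np.array([396,-281.5])-s["tool_pos"][:2]))
im=viewer.snapshot("wrist");cv2.imwrite("pics/w25.png",im)
im=viewer.snapshot("scene");cv2.imwrite("pics/s25.png",cv2.resize(im[110:230,180:330],None,fx=5,fy=5,interpolation=cv2.INTER_CUBIC))
```

```text
[ 396.50365999 -283.99642049   34.0809999 ] 1.5015359989187114 [ 2.45557945 -0.67521714]
```

View pics/w25.png

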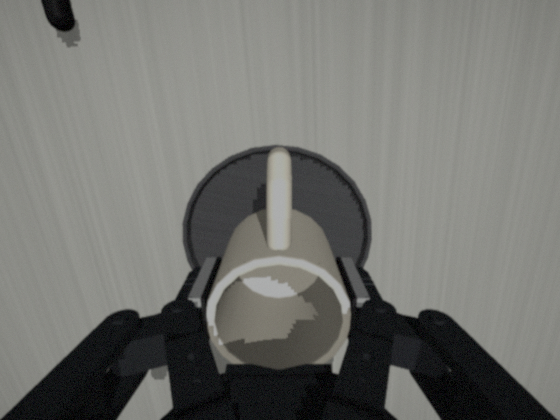

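View pics/s25.png

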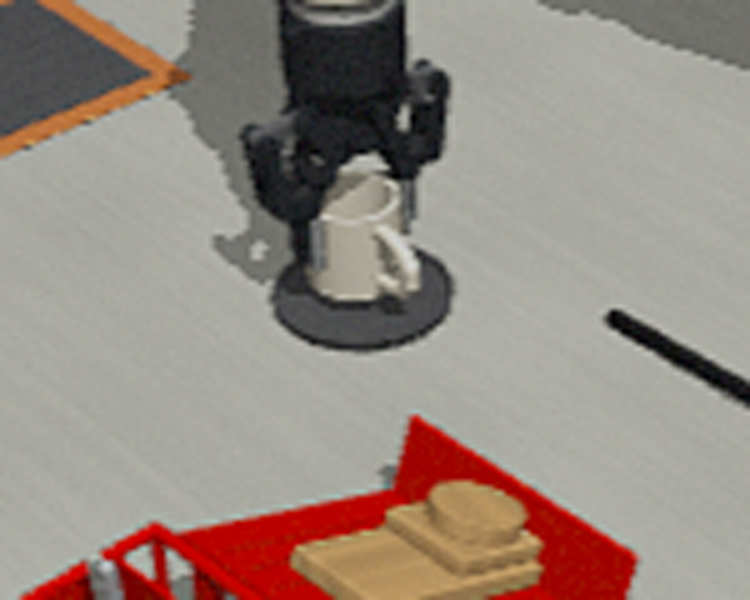

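Centred to within about 2.5 mm. Correcting that and setting the cup down.

>>> step_arm --pt "0.2 0 0.3 0" --pt "0 0 0.4 0" --pt "0 0 0.3 0" --pt "0 0 0.2 0" --pt "0 0 0.1 0" --pt "0 0 0 0" --pt "0 0 0 0"

```text
t: 37.1
tool_pos: [395.8, -282.1, 20.8]
tool_rot: [0.731, 0.682, -0.0, 0.0]
contact_force: [-1.3, -0.4, 7.5]
opening: 0.682
```

>>> step_arm --pt "0 0 0 0" --pt "0 0 0 0" --pt "0 0 0 0" --pt "0 0 0 0" --pt "0 0 -1 0" --pt "0 0 -3 0" --pt "0 0 -4 0" --pt "0 0 -4.5 0" --pt "-3 0 -4 0" --pt "-3 0 -2 0" --pt "0 0 0 0" --pt "0 0 0 0" --gripper 8.5

```text
t: 38.3
tool_pos: [391.2, -342.5, 206.2]
tool_rot: [0.732, 0.681, 0.0, 0.001]
contact_force: [0.1, -0.1, 0.3]
opening: 0.995
```

Run:
```python
from h import *
print(telemetry.observe()["tool_pos"],telemetry.observe()["contact_force"])
im,m,cam=look("drip_tray","wrist",9,"w26")
s=nets.spot_point("espresso_cup","wrist");t=nets.spot_point("drip_tray","wrist")
print([ (x["point"],x["confidence"]) for x in (s[0],t[0])], onz(None,s[0]["point"],4,cam),onz(None,t[0]["point"],0,cam))
viewer.snapshot("top");im=viewer.snapshot("scene")
cv2.imwrite("pics/s26.png",cv2.resize(im[120:270,150:420],None,fx=2.9,fy=2.9,interpolation=cv2.INTER_CUBIC))
s=nets.spot_point("espresso_cup","top");t=nets.spot_point("glass_jar","top")
print([x[0]["point"] for x in(s,t) if x], onz("top",s[0]["point"],4))
```

```text
[ 391.21682125 -342.49577208  206.2218732 ] [ 0.14577266 -0.11049626  0.34379292]
drip_tray wrist conf 0.73 bbox [222.6, 68.3, 109.7, 106.7] rect [array([ 396.11, -281.7 ]), array([112.76, 116.04]), np.float64(85.89)]Traceback (most recent call last):
  File "<stdin>", line 5, in <module>
IndexError: list index out of range
```

View pics/w26.png

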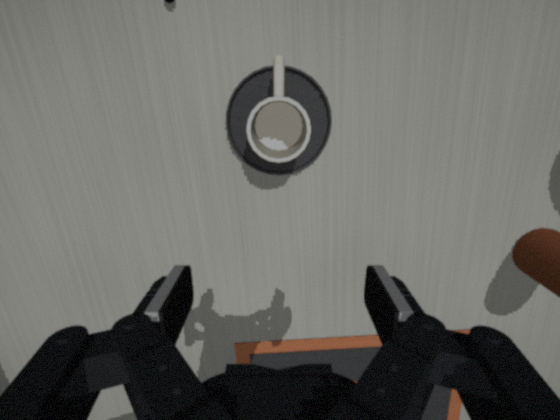

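Run:
```python
from h import *
for p in [(278.5,129.5),(247,129.5),(310,129.5),(278.5,97),(278.5,163)]: print(onz("wrist",p,62).round(1))
im=viewer.snapshot("top");cv2.imwrite("pics/t27.png",im)
a=nets.spot_point("espresso_cup","top");b=nets.spot_point("glass_jar","top")
print([x[0]["point"] for x in(a,b) if x])
if a: print(onz("top",a[0]["point"],4))
im=viewer.snapshot("scene")
cv2.imwrite("pics/s26.png",cv2.resize(im[120:270,150:420],None,fx=2.9,fy=2.9,interpolation=cv2.INTER_CUBIC))
```

```text
[ 395.1 -280.2   62. ]
[ 366.4 -278.2   62. ]
[ 423.8 -282.1   62. ]
[ 397.  -252.3   62. ]
[ 393.  -310.9   62. ]
[[382.7, 253.1], [185.3, 266.3]]
[ 390.74536445 -290.90493717    4.        ]
```

View pics/s26.png

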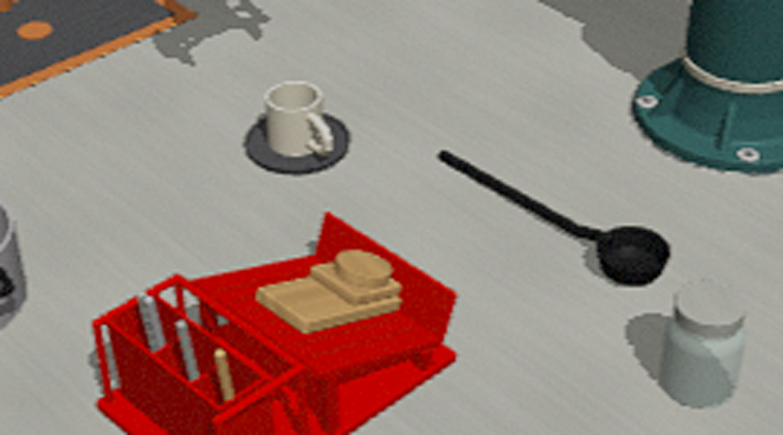

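View pics/t27.png

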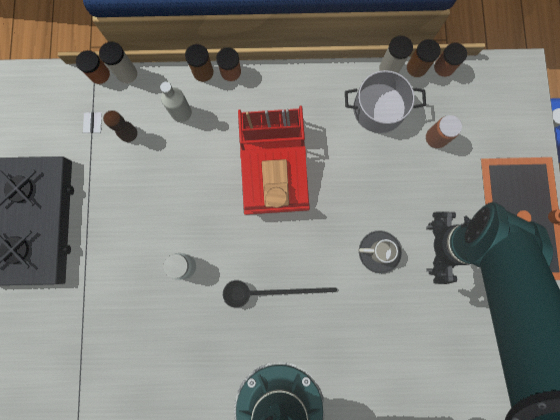

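Run:
```python
from h import *
print(proj("top",(396,-281.6,62)).round(1),proj("top",(396,-281.6,4)).round(1),proj("scene",(396,-281.6,62)).round(1))
s=telemetry.observe();print(s["t"],s["contact_force"]);print(env.job_done())
```

```text
[384.6 250.2] [379.1 251.2] [251.1 151.9]
38.7 [-0.57550366  0.18339428 -1.0546403 ]
the job is handed in; nothing more can be done
None
```

I stacked the board, square coaster and round coaster on the sloping shelf in that order and stood the espresso cup on the round tray. I handed the job in at about 38.7 s, and `env.job_done()` gave no verdict.

**Stack:** I lowered each piece until it turned flat onto the slope, slid it against the backstop and released it. In the wrist pictures all three lie within about 2–3 mm of their target outlines, near mid-width. The scene view shows them flat.

**Cup:** In the wrist view the rim centre is at about (395, -281) and the tray centre at (396, -281.6). The cup stands upright and the rim position in the top picture agrees.

**Jar:** It stands upright, within about 4 px (roughly 10 mm) of where it was first seen. The arm never came near it.

**Arm:** It ended clear of everything with the gripper open.

**Checks that disagreed or failed:**
- **Cup position:** The network's top-view point put the cup about 10 mm off the tray centre. I relied on the rim instead, which matched in the wrist and top pictures.
- **Cup detection:** The network missed the cup once in the last wrist picture.
- **Shelf height:** The free fit gave about 30 mm against the stated 34 mm. I used 34.

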